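Load the steam cabinet's tool tray and slide it to the catch

TASK

Sort the two loose steel ring cutters and the loose wooden bun stamp from the counter into the sliding tray, each set down upright in the compartment that already holds one of its kind, with the tray still out. Then take the tray's black handle and slide the tray into the steam cabinet until the spring ball clicks into the notch between the two brass lugs; do not push it on past the notch. Finish while still gripping the handle, holding the tray still at the notch, with every tool upright in its compartment and the other things on the counter left where they were.

Things in the scene. Friction and masses are not known exactly. Their poses are not given: they have to be found in the camera images.
- cutter_a_mid (a point): Loose on the counter, to be sorted: steel ring cutter: open upright tube 40 mm outside diameter, 45 mm tall, 2.5 mm wall, about 60 g; the point is its centre, half-way up (22.5 mm above what it stands on), z up
- cutter_b_mid (a point): Loose on the counter, to be sorted: steel ring cutter: open upright tube 40 mm outside diameter, 45 mm tall, 2.5 mm wall, about 60 g; the point is its centre, half-way up (22.5 mm above what it stands on), z up
- stamp_a_mid (a point): Loose on the counter, to be sorted: wooden bun stamp: foot disc 38 mm wide and 18 mm high, waist, round knob 23 mm wide from 34 mm to 58 mm above the foot; 60 mm tall, about 50 g; the point is its centre, half-way up (30 mm above what it stands on), z up
- cutter_ex_mid (a point): The cutter that already stands in one tray compartment (far side, +x) and shows where cutters belong; same size: steel ring cutter: open upright tube 40 mm outside diameter, 45 mm tall, 2.5 mm wall, about 60 g; the point is its centre, half-way up (22.5 mm above what it stands on), z up
- stamp_ex_mid (a point): The stamp that already stands in the other tray compartment (far side, +x) and shows where stamps belong; same size: wooden bun stamp: foot disc 38 mm wide and 18 mm high, waist, round knob 23 mm wide from 34 mm to 58 mm above the foot; 60 mm tall, about 50 g; the point is its centre, half-way up (30 mm above what it stands on), z up
- tray_mid (a point): Middle of the perforated aluminium tray, on its floor (50 mm above the counter). y: sliding direction into the cabinet, x: across the rail, z up. Tray 180 mm (x) by 200 mm (y); walls and a divider along x through this point are 4 mm thick and rise 16 mm above the floor. The two compartments, centred 49 mm either side along y, are 172 mm (x) by 94 mm (y) inside.
- handle (a point): Black upright handle block on the tray's end away from the cabinet, 30 mm (x) by 22 mm (y, along the rail). The point is on its axis at gripping height, 85 mm above the counter; its top is at 106 mm, its foot at 44 mm on the 60 mm wide steel runner. It lies 150 mm behind tray_mid (-y). Axes as tray_mid.
- notch (a point): Notch on the +x side of the steel runner, 36 mm above the counter: the gap between two brass lugs 13 mm apart, 2.8 mm proud; a red stripe across the runner's top marks it. 30 mm nearer the cabinet than the handle; moves with the tray. Axes as tray_mid.
- catch_ball (a point): Tip of the fixed spring ball (10 mm) in a barrel beside the rail that ends in a red cap 88 mm out to +x; 36 mm high. Axes as tray_mid. Seated when notch and this point agree in y. From 13 mm before that the first lug adds about 8 N of push, easing to its crest at 6.5 mm; then the ball draws the tray in (push falls below zero), and just past the seat the second lug, crest 6.5 mm beyond, resists alike.
- tray (a joint): How far the tray has slid along the rail towards the cabinet, in m: 0 fully out, 0.24 at the end stop. It starts between 0 and 0.02; the notch is reached at about 0.20 to 0.22, depending on where the catch is set. Sliding friction is about 1.5 N.
- cabinet: Fixed steel steam cabinet, 214 mm (x) by 300 mm (y), 304 mm tall, with a vent pipe on top. Origin on the counter below the middle of its open mouth, which faces -y; y points inwards. A rail 26 mm high and 50 mm wide runs 320 mm out of the mouth and carries the tray. At the notch the handle is still 75 mm or more outside the mouth.
- scraper: Bystander, to be left alone: dough scraper lying flat: wooden grip bar 110 mm long (y) and 22 mm wide with a steel blade reaching 65 mm to +x, 18 mm high; origin under the middle of the bar.
- jar: Bystander, to be left alone: amber glass jar, 70 mm wide, 110 mm tall; origin at the centre of its underside.
- bowl: Bystander, to be left alone: blue ceramic bowl, 140 mm wide, 60 mm tall; origin at the centre of its underside.

How it is judged:
By the outcome, as a careful person would: the job done as asked, in the order asked, and still so for the second after the job is handed in, while the arm keeps its last pose, push and grip.
It also fails if it takes over 72 s, if anything falls off the work surface, if the arm or the gripper's body presses on something with over 40 N, if the wrist force passes 120 N, or if a joint passes its speed limit or range.

ROBOT

A 6-joint arm with a two-finger parallel gripper is mounted at the origin on the work surface. World frame = base frame: x ahead of the robot, y to its left, z up, the work surface at z = 0. Lengths are in m, angles in rad, forces in N, time in s.
With the tool pointing down it reaches from about 0.375 to 0.975 m from the base axis. Payload 3.8 kg.
Tool frame: the origin (TCP) lies on the centre line of the jaws, within the pads' length; the fingertips stand 8 mm ahead of it and the grasp point (between the pads) lies 11 mm behind it; z points along the fingers, y is the direction in which the jaws open and shut (so a half turn about z gives the same grasp; the last joint's range is limited). The gripper opens to 85 mm and grips with 20 to 120 N. Pads are 22 mm wide; open, the fingers measure 114 mm over their backs; the gripper's body (76 mm by 85 mm) begins 54 mm behind the grasp point. The pads swing forward as they close: fully open they stand 13 mm farther back than shut.
Start: joints at [-1.333, 0.264, 1.604, -0, 1.274, -0.037], TCP at [0.183, -0.65, 0.213] pointing down, gripper open.
Joint ranges: [-2.63, 2.63], [-0.94, 2.18], [0.31, 2.57], [-1.31, 4.45], [0, 2.66], [-2.55, 2.55]. Speed limits (rad/s): [2.57, 2.57, 3.14, 3.14, 3.14, 3.14].

INTERFACE

Orientations are given as a rotation vector (axis times angle).
In Python, from workcell import * gives the robot as it stands.
- The arm moves only by the tool play_rows, never from a script. Its arguments are lists of equal length, an entry for each row: "slide": the shift along the tool's x, y, z in cm, a list of three; "delta_rot": the turn, a rotation vector about the tool's x, y, z in rad, a list of three. In form: {"slide": [[x, y, z], ...], "delta_rot": [[wx, wy, wz], ...]}. A call has 1 to 12 rows; each row is the pose to reach, as a shift and turn from the pose measured when the call began, along the tool's axes at that moment; what a row does not reach only later rows make up. A row lasts 1/12 s, in which the tool goes at most 41.7 mm and 7.16 degrees, less where a joint would pass 70% of its speed; a pose out of reach is approached as far as the arm can. A call with a gripper value outside its range is refused whole. "hand" is the opening, from 0 (shut) to 1 (fully open), set as the call begins (left out, the last holds). The fingers move at their own pace and stop on an object; "force" is the grip in N (left out, the last holds). Time passes only in rows, so rows that repeat a pose let the fingers close. It gives the time, the measured TCP pose, the force and the opening at its end, in the units of the state.
- read_state(): the state, without advancing time (a new reading comes with each control period).
- read_camera(name): name is "side" or "top" or "wrist"; returns a dict with "image" (384x512x3 uint8, red, green, blue), "depth" (384x512 float32, m along the optical axis (not along the pixel's ray), 0 where there is no reading), "fovy" (degrees; the focal length in pixels is half the picture's height over the tangent of half this angle, whatever the lens; pixels are square), "cx", "cy" (the principal point, pixels), "k1" (the pictures are not rectified: a ray, as slopes to the right and down, at radius r is drawn at 1 + k1 r^2 times it, then the intrinsics apply), "world_from_camera" (4x4, takes a point from camera to world coordinates); the wrist camera has in their place "hand_eye" (4x4, takes a point from camera to tool coordinates, whose origin is the TCP and whose axes are the flange's). Camera axes: x right, y up, looking along -z (the intrinsics and any distortion apply to the point x, -y, -z); pixel columns grow to the right and rows downward; lengths in m; the calibration is good to about 2 mm. A picture is of the moment at which its call begins: read the wrist's pose just before it.
- finish_job(): hands the job in, once; it reports no verdict.
Trained networks look in a picture, given as the dict that the camera call returned (one of the last four; its "shot" number tells which), for a name from the list of things; names that differ only in an ending like _2 or _b are one class to them, and where a whole thing is asked for, a point or a joint stands for the part that bears it (a point fixed in the world has none). Each returns a list of dicts, best first, with "conf" (0 to 1); they miss things now and then, are a little off and sometimes report something else, mostly with a low value. They report only what shows in the picture. A call takes as long as a camera call.
- spot_in(target, picture): "bbox" ([centre column, centre row, width, height] in pixels, round what is visible of it).
- landmark_of(target, picture): "at" ([column, row] in pixels: a listed point, or the origin of a listed thing).
The state is a dict: "time": time; "q": joint angles; "joint_vel": joint speeds; "joint_torque": joint torques, N m; "tool_pos": TCP position; "tcp_rot": TCP orientation; "wrist_force": force on the tool from outside, world axes, zero at the start; "torque": the same for the moment, N m; "width": opening from 0.0 (shut) to 1.0 (fully open).
Only numpy, scipy, OpenCV 4.12 (cv2) and the standard library are available. Lean on these libraries where they do the work, as an engineer would, in place of code of your own. Each camera call takes 0.05 s, during which the arm holds its last target.

## Working session

There is one attempt and no reset: what is moved stays moved. The work goes in short steps, Python scripts to look and compute and a tool call to move; the robot and the scene stay as the last step left them, time stands still between calls to the robot, and variables do not carry over. Pictures are saved under pics/ and viewed, and the job is handed in when it is done.

Besides the shell and the picture viewer there is one more tool, called in YAML: its name, and indented under it one key for each argument. play_rows: Moves the arm, as the interface text tells. Its arguments: {"type":"object","properties":{"slide":{"type":"array"},"delta_rot":{"type":"array"},"hand":{"type":"number"},"force":{"type":"number"}},"required":["slide","delta_rot"]}

```bash
ls; mkdir -p pics; cat > h.py <<'E'
import numpy as np, cv2, pickle
from workcell import *
from scipy.spatial.transform import Rotation as R
def wfc(p,st=None):
    if 'world_from_camera' in p: return np.array(p['world_from_camera'])
    T=np.eye(4);T[:3,:3]=R.from_rotvec(st['tcp_rot']).as_matrix();T[:3,3]=st['tool_pos']
    return T@np.array(p['hand_eye'])
def K(p):
    f=192/np.tan(np.radians(p['fovy'])/2)
    return np.array([[f,0,p['cx']],[0,f,p['cy']],[0,0,1.]]),np.array([p['k1'],0,0,0.])
def ray(p,uv,st=None):
    k,d=K(p); s=cv2.undistortPoints(np.array([[uv]],float),k,d)[0,0]
    T=wfc(p,st); v=T[:3,:3]@np.array([s[0],-s[1],-1.]); return T[:3,3],v
def at_z(p,uv,z,st=None):
    o,v=ray(p,uv,st); return o+v*(z-o[2])/v[2]
def at_d(p,uv,st=None):
    o,v=ray(p,uv,st); u,w=int(round(uv[0])),int(round(uv[1])); return o+v*float(p['depth'][w,u])
def proj(p,X,st=None):
    T=np.linalg.inv(wfc(p,st)); c=T[:3,:3]@np.array(X)+T[:3,3]; k,d=K(p)
    return cv2.projectPoints(np.array([[c[0],-c[1],-c[2]]]),np.zeros(3),np.zeros(3),k,d)[0][0,0]
def tri(L):
    A=np.zeros((3,3));b=np.zeros(3)
    for o,v in L:
        v=v/np.linalg.norm(v);M=np.eye(3)-np.outer(v,v);A+=M;b+=M@o
    X=np.linalg.solve(A,b); return X,[np.linalg.norm(np.cross(X-o,v/np.linalg.norm(v))) for o,v in L]
def save(p,n): cv2.imwrite('pics/'+n+'.png',p['image'][:,:,::-1])
E
python3 - <<'E'
from h import *
s=read_state();print(s)
for n in ['side','top','wrist']:
    p=read_camera(n);save(p,n+'0');print(n,p['fovy'],p['cx'],p['cy'],p['k1'],np.round(wfc(p,s),3).tolist())
    for t in ['cutter_a_mid','stamp_a_mid','cutter_ex_mid','stamp_ex_mid','tray_mid','handle','notch','catch_ball','cabinet','scraper','jar','bowl']:
        print(t,[(np.round(d['at'],1).tolist(),round(d['conf'],2)) for d in landmark_of(t,p)][:5])
E
```

```text
pics
{'time': 0.0, 'q': array([-1.33287058e+00,  2.64781983e-01,  1.60534361e+00,  1.68852943e-06,
        1.27371467e+00, -3.69186026e-02]), 'joint_vel': array([ 0.00037114, -0.00119475, -0.00045329,  0.00081751, -0.00041483,
        0.00069543]), 'joint_torque': array([-9.65681793e-04, -5.15116131e+01, -3.67318153e+01, -1.57248010e-04,
        1.29587838e-02, -9.13661381e-06]), 'tool_pos': array([ 0.18300031, -0.64892929,  0.21215906]), 'tcp_rot': array([-3.10975979e+00, -4.30059795e-01,  3.51461370e-04]), 'wrist_force': array([-0.51135262,  0.23816284,  0.23704711]), 'torque': array([-0.01227055,  0.00248458, -0.04683143]), 'width': 1.0030969047882288}
side 44.32902103398277 256.0446239197362 191.12453251615094 -0.13768224369666837 [[0.783, -0.468, 0.409, 1.063], [0.622, 0.602, -0.501, -0.723], [-0.011, 0.647, 0.762, 1.09], [0.0, 0.0, 0.0, 1.0]]
cutter_a_mid [([185.8, 232.5], 0.48), ([308.3, 209.7], 0.31)]
stamp_a_mid [([207.8, 205.7], 0.57)]
cutter_ex_mid [([255.9, 141.9], 0.74), ([284.0, 234.3], 0.64), ([280.2, 107.9], 0.53), ([231.4, 190.7], 0.27)]
stamp_ex_mid [([309.5, 211.3]
[... 682 characters left out ...]
_mid [([244.4, 153.8], 0.64), ([316.4, 224.1], 0.47)]
tray_mid [([261.6, 170.0], 0.89)]
handle [([304.0, 169.0], 0.82)]
notch [([315.4, 220.3], 0.7), ([294.0, 160.9], 0.56)]
catch_ball [([262.8, 168.3], 0.68)]
cabinet [([218.6, 169.8], 0.68)]
scraper [([199.6, 249.3], 0.57), ([246.4, 152.5], 0.51)]
jar [([148.8, 257.7], 0.78)]
bowl [([362.2, 226.2], 0.61)]
wrist 59.09202601860268 253.058625892627 193.36925431564873 -0.05884671160308041 [[0.271, 0.921, 0.28, 0.255], [-0.963, 0.26, 0.078, -0.629], [-0.001, -0.291, 0.957, 0.371], [0.0, 0.0, 0.0, 1.0]]
cutter_a_mid []
stamp_a_mid []
cutter_ex_mid []
stamp_ex_mid []
tray_mid []
handle []
notch []
catch_ball []
cabinet []
scraper []
jar []
bowl []
```

View pics/side0.png

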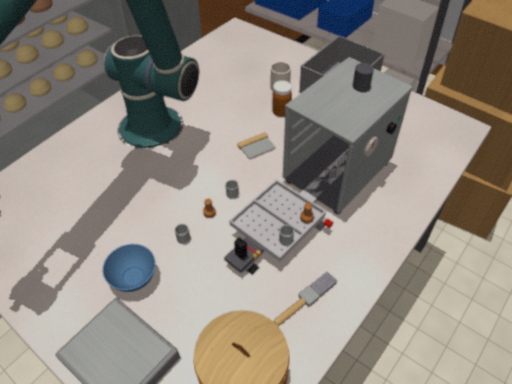

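View pics/top0.png

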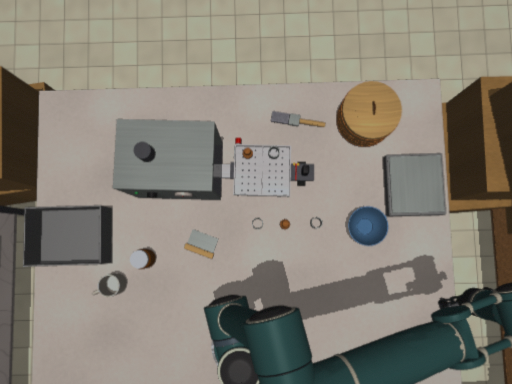

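View pics/wrist0.png

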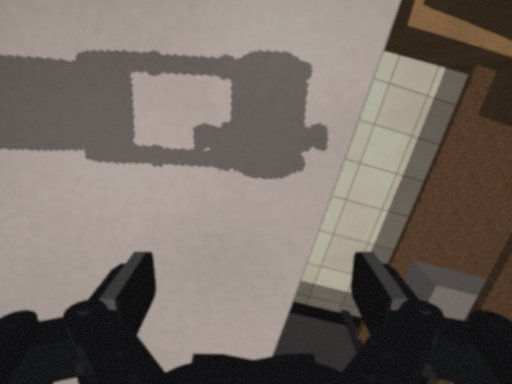

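The side view shows loose cutters at about (182,233) and (232,188), with the loose stamp at (208,208). In the tray, the cutter stands at (286,235) and the stamp at (307,212). The handle is at (241,246). The top view agrees: cutters at (257,223) and (316,222), stamp at (285,224), tray cutter at (274,153), tray stamp at (247,153) and handle at (304,170).

```bash
python3 - <<'E'
from h import *
S=read_camera('side');T=read_camera('top')
# zooms
for p,n,(x0,y0,x1,y1) in [(S,'sz',(165,160,345,280)),(T,'tz',(210,120,340,240))]:
    z=cv2.resize(p['image'][y0:y1,x0:x1],None,fx=4.4 if n=='sz' else 4.8,fy=4.4 if n=='sz' else 4.8,interpolation=cv2.INTER_CUBIC);cv2.imwrite('pics/%s.png'%n,z[:,:,::-1])
for p,n in [(S,'side'),(T,'top')]:
    for t in ['cutter_a_mid','stamp_a_mid','handle','tray_mid','notch']:
        print(n,t,[(np.round(d['bbox'],1).tolist(),round(d['conf'],2)) for d in spot_in(t,p)][:5])
pairs={'cutN':((182,232),(316,223)),'cutF':((232,189),(257,223)),'st':((208.,208),(285,224.5)),'tray':((276,217),(261.6,170)),'handle':((241,243.2),(304,169)),'sex':((307.,212),(247,153)),'cex':((286,235),(274,153)),'bowl':((135.9,275.5),(362.2,226.2)),'jar':((282.3,109),(148.8,257.7)),'scr':((253.6,142.3),(199.6,249.3)),'cab':((307.6,198.6),(218.6,169.8))}
for k,(a,b) in pairs.items():
    X,r=tri([ray(S,a),ray(T,b)]);print(k,X.round(4),np.round(r,4),'dS',at_d(S,a).round(3),'dT',at_d(T,b).round(3))
E
```

```text
side cutter_a_mid [([183.9, 233.3, 16.9, 25.3], 0.75)]
side stamp_a_mid [([208.3, 207.7, 16.3, 23.5], 0.55)]
side handle [([275.2, 226.1, 97.3, 93.1], 0.65), ([285.4, 233.3, 15.1, 22.0], 0.47)]
side tray_mid [([275.8, 228.1, 104.3, 91.5], 0.84), ([324.1, 225.2, 18.1, 7.4], 0.66)]
side notch [([276.1, 226.1, 102.1, 91.2], 0.89), ([231.3, 187.8, 13.0, 12.8], 0.26)]
top cutter_a_mid []
top stamp_a_mid [([286.1, 224.6, 9.5, 6.3], 0.63), ([201.0, 242.9, 32.8, 31.8], 0.59)]
top handle [([271.4, 169.6, 86.1, 57.1], 0.92)]
top tray_mid [([271.1, 168.8, 84.7, 52.1], 0.92)]
top notch [([271.5, 170.0, 86.2, 54.4], 0.64)]
cutN [ 0.4233 -0.2678  0.0283] [0.0011 0.0011] dS [ 0.408 -0.255  0.001] dT [ 0.424 -0.272 -0.   ]
cutF [ 0.4286 -0.0587  0.0227] [0.0002 0.0002] dS [ 0.443 -0.074  0.047] dT [ 0.429 -0.059  0.005]
st [ 0.421  -0.1579  0.0242] [0.0009 0.0009] dS [ 0.431 -0.165  0.04 ] dT [ 0.419 -0.156  0.065]
tray [ 0.6123 -0.082   0.0584] [0.0023 0.0023] dS [ 0.611 -0.083  0.058] dT [ 0.613 -0.08   0.065]
handle [ 0.607  -0.2271  0.0944] [0.0004 0.0004] dS [ 0.61  -0.231  0.102] dT [ 0.605 -0.226  0.107]
sex [ 0.674  -0.03    0.0758] [0.0012 0.0012] dS [ 0.681 -0.041  0.093] dT [ 0.667 -0.032  0.108]
cex [ 0.6722 -0.1247  0.0722] [0.0016 0.0016] dS [ 0.664 -0.11   0.049] dT [ 0.674 -0.126  0.056]
bowl [ 0.4086 -0.4365  0.001 ] [0.0013 0.0013] dS [ 0.412 -0.436  0.005] dT [ 0.408 -0.437  0.003]
jar [0.3192 0.3356 0.0138] [0.0051 0.0051] dS [0.339 0.316 0.038] dT [0.317 0.312 0.095]
scr [0.3412 0.1517 0.0042] [0.0013 0.0013] dS [0.348 0.146 0.012] dT [0.34  0.148 0.021]
cab [ 6.232e-01  7.220e-02 -4.000e-04] [0.0076 0.0076] dS [0.629 0.047 0.025] dT [ 0.353 -0.072  1.647]
```

```bash
ls pics
```

```text
side0.png
sz.png
top0.png
tz.png
wrist0.png
```

```bash
cat >> h.py <<'E'
def go(X,yaw=0.0):
    s=read_state();Rm=R.from_rotvec(s['tcp_rot'])
    c,n=np.cos(yaw),np.sin(yaw)
    Rt=R.from_matrix(np.array([[c,n,0],[n,-c,0],[0,0,-1.]]))
    print('from',np.round(s['tool_pos'],4),'slide cm',(Rm.inv().apply(np.array(X)-s['tool_pos'])*100).round(2),'rot',(Rm.inv()*Rt).as_rotvec().round(4))
E
python3 -c "
from h import *
go([.43,-.16,.25])"
```

```text
from [ 0.1831 -0.6497  0.2135] slide cm [ 37.04 -40.43  -3.65] rot [-0.      0.      0.2748]
```

View pics/tz.png

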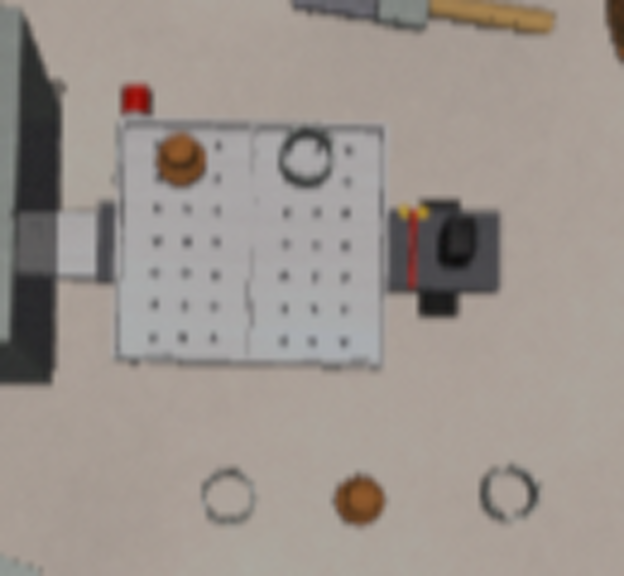

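View pics/sz.png

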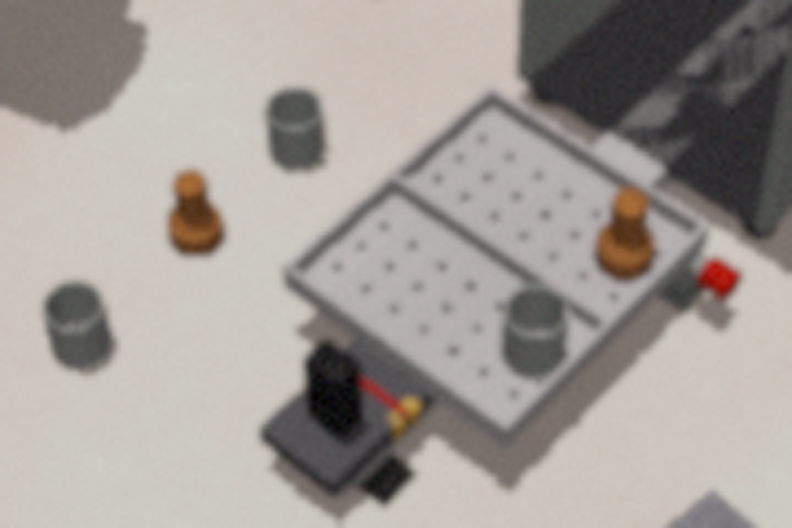

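The zooms confirm the layout: the tray sits nearly square to world y, with the handle at its −y end. All three loose tools stand upright in a row, and the catch's red cap is on the +x side. Next I'll move over the row for a wrist view.

play_rows:
  slide:
    - [37,-40.4,-3.6]
    - [37,-40.4,-3.6]
    - [37,-40.4,-3.6]
    - [37,-40.4,-3.6]
    - [37,-40.4,-3.6]
    - [37,-40.4,-3.6]
    - [37,-40.4,-3.6]
    - [37,-40.4,-3.6]
    - [37,-40.4,-3.6]
    - [37,-40.4,-3.6]
    - [37,-40.4,-3.6]
    - [37,-40.4,-3.6]
  delta_rot:
    - [0,0,0.275]
    - [0,0,0.275]
    - [0,0,0.275]
    - [0,0,0.275]
    - [0,0,0.275]
    - [0,0,0.275]
    - [0,0,0.275]
    - [0,0,0.275]
    - [0,0,0.275]
    - [0,0,0.275]
    - [0,0,0.275]
    - [0,0,0.275]
  hand: 1
  force: 30

```text
time: 3.55
tool_pos: [0.4081, -0.2023, 0.2469]
tcp_rot: [3.141, -0.001, 0.002]
wrist_force: [1.3, -0.5, 0.4]
width: 0.999
```

```bash
python3 -c "
from h import *
print(read_state()['time']);go([.43,-.16,.25])"
```

```text
3.55
from [ 0.4081 -0.2023  0.2469] slide cm [ 2.18 -4.23 -0.31] rot [ 0.0007 -0.0012 -0.0006]
```

```bash
cat > snap.py <<'E'
import sys
from h import *
s=read_state();p=read_camera('wrist');n=sys.argv[1]
save(p,n);pickle.dump((p,s),open(n+'.pkl','wb'));print(s['time'],s['tool_pos'].round(4))
for t in sys.argv[2:]:
    print(t,[(np.round(d['at'],1).tolist(),round(d['conf'],2)) for d in landmark_of(t,p)])
E
python3 snap.py w1 cutter_a_mid stamp_a_mid
```

```text
3.55 [ 0.4081 -0.2023  0.2469]
cutter_a_mid [([310.1, 143.4], 0.59)]
stamp_a_mid [([214.8, 146.2], 0.83)]
```

View pics/w1.png

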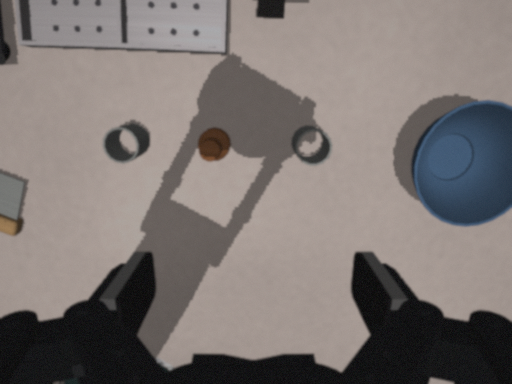

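play_rows:
  slide:
    - [4,-8,2]
    - [4,-8,2]
    - [4,-8,2]
    - [4,-8,2]
    - [4,-8,2]
  delta_rot:
    - [0,0,0]
    - [0,0,0]
    - [0,0,0]
    - [0,0,0]
    - [0,0,0]

```text
time: 4.12
tool_pos: [0.4481, -0.1223, 0.2266]
tcp_rot: [3.14, 0.011, 0.0]
wrist_force: [-0.9, 0.2, 0.2]
width: 1.006
```

```bash
python3 snap.py w2 cutter_a_mid stamp_a_mid
```

```text
4.1167 [ 0.4481 -0.1223  0.2266]
cutter_a_mid [([381.2, 183.8], 0.59)]
stamp_a_mid [([284.5, 185.2], 0.56)]
```

View pics/w2.png

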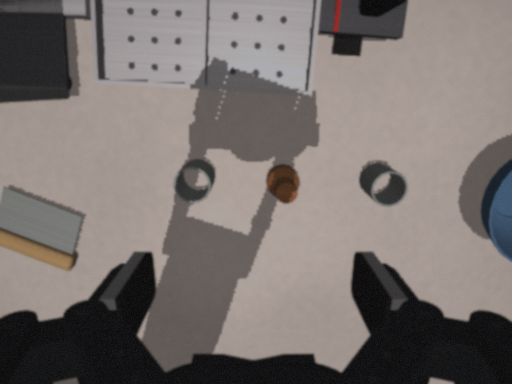

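```bash
python3 - <<'E'
from h import *
p1,s1=pickle.load(open('w1.pkl','rb'));p2,s2=pickle.load(open('w2.pkl','rb'))
for k,a,b in [('cutN',(310.1,143.4),(381.2,183.8)),('cutF',(126.5,142),(194.3,180)),('st',(214.8,146.2),(284.5,185.2))]:
    X,r=tri([ray(p1,a,s1),ray(p2,b,s2)]);print(k,X.round(4),np.round(r,4))
for p,s in((p1,s1),(p2,s2)):
  for k,q in [('cutN',(.423,-.268)),('cutF',(.4286,-.0587)),('st',(.421,-.158))]:
    # depth cloud top points
    u,v=proj(p,[*q,.03],s); P=[]
    for uu in range(int(u)-32,int(u)+33):
      for vv in range(int(v)-32,int(v)+33):
        if p['depth'][vv,uu]>0: P.append(at_d(p,(uu,vv),s))
    P=np.array(P); h=P[P[:,2]>(.038 if k!='st' else .048)]
    c,rad=cv2.minEnclosingCircle(h[:,:2].astype(np.float32))
    print(k,'top z',np.percentile(P[:,2],[1,50,99]).round(4),len(h),'circle',np.round(c,4),round(rad,4))
for z,k,c in [(.0451,'N',(.4233,-.2678))]: pass
for (p,s,n) in((p1,s1,'z1'),(p2,s2,'z2')):
  im=p['image'].copy()
E
```

```text
cutN [ 0.4248 -0.2668  0.0222] [0.0008 0.0008]
cutF [ 0.4273 -0.0574  0.0219] [0.0003 0.0003]
st [ 0.4214 -0.1582  0.0193] [0.0005 0.0005]
cutN top z [-0.0029 -0.0009  0.0446] 327 circle [ 0.4243 -0.267 ] 0.0202
cutF top z [-0.0031 -0.0009  0.0443] 341 circle [ 0.4274 -0.0582] 0.0207
st top z [-0.0029 -0.0009  0.0585] 393 circle [ 0.4231 -0.1567] 0.0116
cutN top z [-0.0026 -0.0005  0.0447] 411 circle [ 0.4247 -0.2676] 0.0206
cutF top z [-0.003  -0.0009  0.0443] 345 circle [ 0.4273 -0.0584] 0.0202
st top z [-0.0028 -0.0008  0.0585] 407 circle [ 0.4229 -0.1568] 0.0117
```

```bash
python3 -c "
from h import *
go([.4273,-.0583,.10]);go([.4273,-.0583,.025])"
```

```text
from [ 0.4482 -0.1231  0.2273] slide cm [-2.08 -6.5  12.72] rot [ 0.0013 -0.0016  0.0041]
from [ 0.4482 -0.1231  0.2273] slide cm [-2.09 -6.51 20.22] rot [ 0.0013 -0.0016  0.0041]
```

play_rows:
  slide:
    - [-2.1,-6.5,10]
    - [-2.1,-6.5,11]
    - [-2.1,-6.5,12]
    - [-2.1,-6.5,12.7]
    - [-2.1,-6.5,14.5]
    - [-2.1,-6.5,16.5]
    - [-2.1,-6.5,18.5]
    - [-2.1,-6.5,20.2]
    - [-2.1,-6.5,20.2]
    - [-2.1,-6.5,20.2]
  delta_rot:
    - [0,0,0.004]
    - [0,0,0.004]
    - [0,0,0.004]
    - [0,0,0.004]
    - [0,0,0.004]
    - [0,0,0.004]
    - [0,0,0.004]
    - [0,0,0.004]
    - [0,0,0.004]
    - [0,0,0.004]

```text
time: 5.1
tool_pos: [0.4263, -0.0593, 0.0248]
tcp_rot: [3.14, -0.002, -0.001]
wrist_force: [0.2, 0.5, 0.1]
width: 0.998
```

play_rows:
  slide:
    - [0,0,0]
    - [0,0,0]
    - [0,0,0]
    - [0,0,0]
    - [0,0,0]
    - [0,0,0]
  delta_rot:
    - [0,0,0]
    - [0,0,0]
    - [0,0,0]
    - [0,0,0]
    - [0,0,0]
    - [0,0,0]
  hand: 0.3

```text
time: 5.6
tool_pos: [0.4284, -0.0593, 0.0269]
tcp_rot: [3.141, -0.003, 0.005]
wrist_force: [-1.8, 1.9, 9.6]
width: 0.303
```

```bash
python3 - <<'E'
from h import *
s=read_state();print(s['width'],s['wrist_force'],s['tool_pos'])
p=read_camera('side');save(p,'s3')
z=cv2.resize(p['image'][140:260,160:320],None,fx=4.5,fy=4.5,interpolation=cv2.INTER_CUBIC);cv2.imwrite('pics/s3z.png',z[:,:,::-1])
p=read_camera('wrist');save(p,'w3')
E
```

```text
0.3032837781683877 [-1.77520906  1.88185493  9.61057149] [ 0.42838757 -0.05925772  0.0269272 ]
```

View pics/s3z.png

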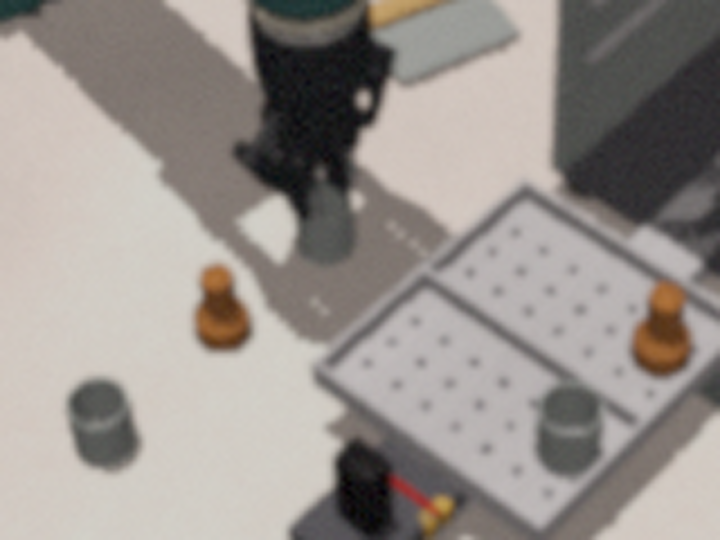

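View pics/w3.png

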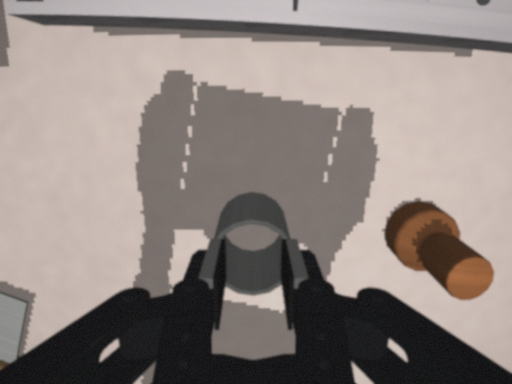

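```bash
python3 - <<'E'
import cv2
a=cv2.imread('pics/w3.png')[170:350,160:350];cv2.imwrite('pics/w3z.png',cv2.resize(a,None,fx=3.3,fy=3.3,interpolation=cv2.INTER_CUBIC))
E
```

```text
(no output)
```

View pics/w3z.png

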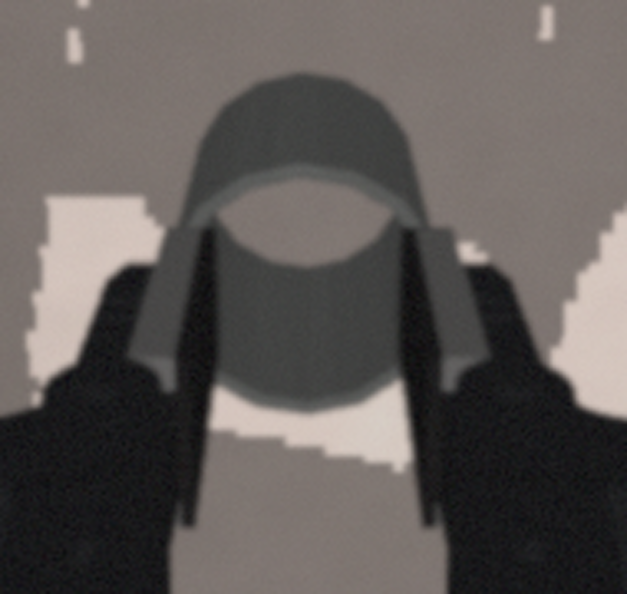

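The ring stands centred between the pads. I'll command the hand shut to grip it properly.

play_rows:
  slide:
    - [0,0,0]
    - [0,0,0]
    - [0,0,0]
    - [0,0,0]
  delta_rot:
    - [0,0,0]
    - [0,0,0]
    - [0,0,0]
    - [0,0,0]
  hand: 0
  force: 30

```text
time: 6.03
tool_pos: [0.4281, -0.0592, 0.0268]
tcp_rot: [3.14, -0.002, 0.004]
wrist_force: [-0.5, -0.6, -0.2]
width: -0.001
```

```bash
python3 - <<'E'
from h import *
s=read_state()
p=read_camera('wrist');save(p,'w4')
P=[]
T=wfc(p,s);print(np.round(p['hand_eye'],3).tolist())
E
```

```text
[[-0.0, 0.957, 0.291, 0.074], [1.0, 0.0, -0.001, -0.0], [-0.001, 0.291, -0.957, -0.159], [0.0, 0.0, 0.0, 1.0]]
```

View pics/w4.png

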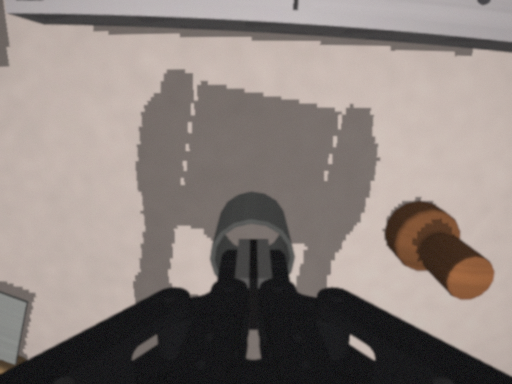

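```bash
python3 - <<'E'
from h import *
s=read_state();p=read_camera('wrist')
for z in (-.011,0,.008): 
    T=np.linalg.inv(np.array(p['hand_eye']))
    X=R.from_rotvec(s['tcp_rot']).apply([0,0,z])+s['tool_pos'];print(z,X.round(4),proj(p,X,s))
for v in range(190,340,8):
    print(v,[np.round(at_d(p,(u,v),s),3).tolist() for u in (222,240,253)])
E
```

```text
-0.011 [ 0.428  -0.0591  0.0377] [253.75414293 251.4219563 ]
0 [ 0.428  -0.0592  0.0267] [253.69385157 241.7204743 ]
0.008 [ 0.4281 -0.0592  0.0187] [253.65432579 235.3632413 ]
190 [[0.448, -0.041, -0.002], [0.448, -0.051, -0.001], [0.448, -0.059, -0.001]]
198 [[0.443, -0.041, -0.001], [0.445, -0.052, 0.007], [0.447, -0.059, 0.011]]
206 [[0.438, -0.041, -0.0], [0.446, -0.052, 0.022], [0.447, -0.059, 0.025]]
214 [[0.438, -0.042, 0.012], [0.446, -0.053, 0.034], [0.447, -0.059, 0.037]]
222 [[0.44, -0.043, 0.03], [0.446, -0.053, 0.045], [0.446, -0.059, 0.044]]
230 [[0.442, -0.045, 0.043], [0.423, -0.051, -0.001], [0.423, -0.059, -0.001]]
238 [[0.437, -0.044, 0.043], [0.418, -0.051, -0.001], [0.418, -0.059, 0.0]]
246 [[0.422, -0.042, 0.019], [0.439, -0.053, 0.055], [0.439, -0.059, 0.054]]
254 [[0.42, -0.043, 0.025], [0.439, -0.053, 0.062], [0.439, -0.059, 0.063]]
262 [[0.435, -0.046, 0.062], [0.439, -0.054, 0.069], [0.44, -0.059, 0.07]]
270 [[0.436, -0.047, 0.069], [0.439, -0.054, 0.076], [0.439, -0.059, 0.075]]
278 [[0.435, -0.047, 0.074], [0.439, -0.054, 0.08], [0.439, -0.059, 0.08]]
286 [[0.441, -0.049, 0.089], [0.44, -0.054, 0.088], [0.436, -0.059, 0.081]]
294 [[0.44, -0.049, 0.092], [0.44, -0.055, 0.092], [0.433, -0.059, 0.081]]
302 [[0.44, -0.049, 0.096], [0.44, -0.055, 0.096], [0.429, -0.059, 0.08]]
310 [[0.44, -0.049, 0.1], [0.44, -0.055, 0.101], [0.425, -0.059, 0.08]]
318 [[0.445, -0.051, 0.111], [0.442, -0.055, 0.106], [0.422, -0.059, 0.081]]
326 [[0.445, -0.051, 0.114], [0.44, -0.055, 0.108], [0.418, -0.059, 0.08]]
334 [[0.445, -0.051, 0.117], [0.437, -0.055, 0.108], [0.347, -0.059, -0.002]]
```

The fingers closed fully without gripping anything. The wrist depth puts the shut fingertips at about z≈0.05, above the 45 mm rim. That is about 30 mm higher than the stated tool geometry gives. I'll back off and measure the fingertips directly, with two cameras.

play_rows:
  slide:
    - [0,0,-4]
    - [0,0,-8]
    - [0,0,-8]
    - [0,0,-8]
  delta_rot:
    - [0,0,0]
    - [0,0,0]
    - [0,0,0]
    - [0,0,0]
  hand: 0.0

```text
time: 6.47
tool_pos: [0.4304, -0.0596, 0.1093]
tcp_rot: [3.139, -0.003, 0.014]
wrist_force: [0.3, 0.4, -0.7]
width: 0.003
```

```bash
python3 - <<'E'
from h import *
s=read_state();p=read_camera('side');w=read_camera('wrist')
pickle.dump((p,w,s),open('f5.pkl','wb'));save(w,'w5');print(s['time'],s['tool_pos'],s['width'])
z=cv2.resize(p['image'][130:230,180:310],None,fx=6,fy=6,interpolation=cv2.INTER_CUBIC);cv2.imwrite('pics/s5z.png',z[:,:,::-1])
for d in (-.03,-.022,-.011,0,.008):
    X=R.from_rotvec(s['tcp_rot']).apply([0,0,d])+s['tool_pos'];u=proj(p,X);print(d,X.round(3),u.round(1),((u-[180,130])*6).round(),proj(w,X,s).round(1))
E
```

```text
6.4667 [ 0.43041352 -0.05962098  0.10934523] 0.002641505139978846
-0.03 [ 0.43  -0.06   0.139] [230.1 162.3] [300. 194.] [253.9 271.4]
-0.022 [ 0.43  -0.06   0.131] [230.2 164.3] [301. 206.] [253.8 262.4]
-0.011 [ 0.43 -0.06  0.12] [230.5 167. ] [303. 222.] [253.8 251.4]
0 [ 0.43  -0.06   0.109] [230.7 169.7] [304. 238.] [253.7 241.7]
0.008 [ 0.43  -0.06   0.101] [230.8 171.6] [305. 250.] [253.7 235.4]
```

View pics/s5z.png

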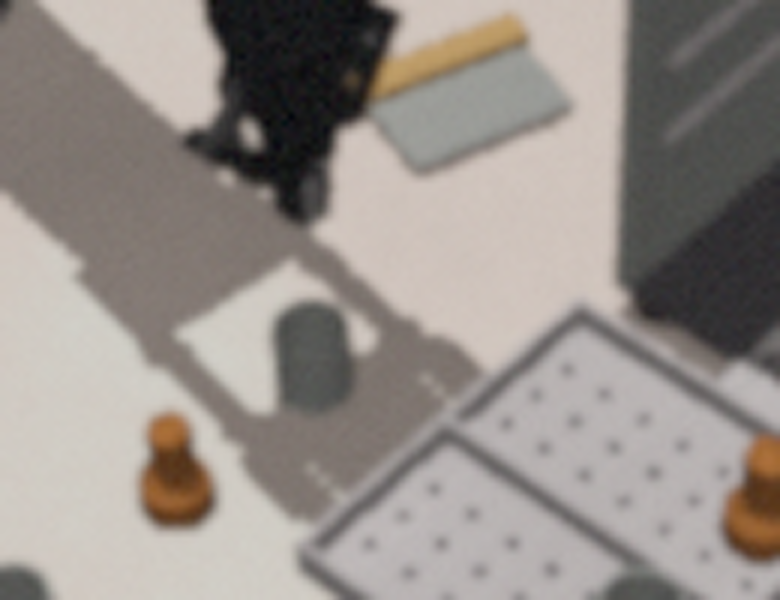

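View pics/w5.png

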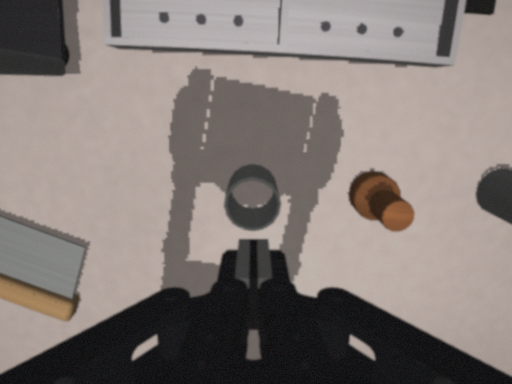

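Both cameras put the shut fingertips about 21 mm behind the reported TCP, where the text says 8 mm ahead of it. They are therefore about 30 mm short of the stated geometry. I'll work with the measured tip, which is about TCP−0.022 when shut and a few mm further back at 40 mm opening.

```bash
python3 -c "
from h import *
go([.4273,-.0583,.07]);go([.4273,-.0583,-.012])"
```

```text
from [ 0.4272 -0.059   0.106 ] slide cm [ 0.   -0.07  3.6 ] rot [ 0.0009 -0.0016 -0.0017]
from [ 0.4272 -0.059   0.106 ] slide cm [-1.00e-02 -8.00e-02  1.18e+01] rot [ 0.0009 -0.0016 -0.0017]
```

play_rows:
  slide:
    - [0,0,0]
    - [0,-0.1,1]
    - [0,-0.1,2]
    - [0,-0.1,3]
    - [0,-0.1,4]
    - [0,-0.1,6]
    - [0,-0.1,8]
    - [0,-0.1,10]
    - [0,-0.1,11.2]
    - [0,-0.1,11.8]
    - [0,-0.1,11.8]
  delta_rot:
    - [0,0,0]
    - [0,0,0]
    - [0,0,0]
    - [0,0,0]
    - [0,0,0]
    - [0,0,0]
    - [0,0,0]
    - [0,0,0]
    - [0,0,0]
    - [0,0,0]
    - [0,0,0]
  hand: 1

```text
time: 7.48
tool_pos: [0.425, -0.0576, -0.0144]
tcp_rot: [-3.142, 0.003, 0.005]
wrist_force: [0.3, -0.2, 0.3]
width: 1.001
```

play_rows:
  slide:
    - [0,0,0]
    - [0,0,0]
    - [0,0,0]
    - [0,0,0]
    - [0,0,0]
    - [0,0,0]
  delta_rot:
    - [0,0,0]
    - [0,0,0]
    - [0,0,0]
    - [0,0,0]
    - [0,0,0]
    - [0,0,0]
  hand: 0

```text
time: 7.98
tool_pos: [0.426, -0.0578, -0.0135]
tcp_rot: [3.141, -0.003, -0.002]
wrist_force: [-0.7, -0.4, 5.3]
width: 0.468
```

Width 0.468 corresponds to 40 mm, so the cutter is gripped. I'll lift it and look at the tray on the way.

```bash
python3 -c "
from h import *
go([.4273,-.0583,.12]);go([.57,-.09,.20])"
```

```text
from [ 0.426  -0.0578 -0.0135] slide cm [  0.11   0.05 -13.35] rot [ 0.0003  0.0015 -0.0017]
from [ 0.426  -0.0578 -0.0135] slide cm [ 14.38   3.2  -21.37] rot [ 0.0003  0.0015 -0.0017]
```

play_rows:
  slide:
    - [0,0,-3]
    - [0,0,-7]
    - [0,0,-11]
    - [2,0.5,-15]
    - [5,1.2,-18]
    - [9,2.2,-21]
    - [13,3,-21.3]
    - [14.4,3.2,-21.3]
    - [14.4,3.2,-21.3]
  delta_rot:
    - [0,0,0]
    - [0,0,0]
    - [0,0,0]
    - [0,0,0]
    - [0,0,0]
    - [0,0,0]
    - [0,0,0]
    - [0,0,0]
    - [0,0,0]

```text
time: 8.73
tool_pos: [0.5758, -0.0913, 0.2012]
tcp_rot: [3.14, -0.003, 0.008]
wrist_force: [0.5, -0.5, -0.6]
width: 0.464
```

```bash
python3 snap.py w6 tray_mid handle notch
```

```text
8.7333 [ 0.5758 -0.0913  0.2012]
tray_mid [([241.1, 132.9], 0.62)]
handle [([421.2, 148.8], 0.77), ([240.0, 133.7], 0.39)]
notch [([367.0, 107.9], 0.67)]
```

View pics/w6.png

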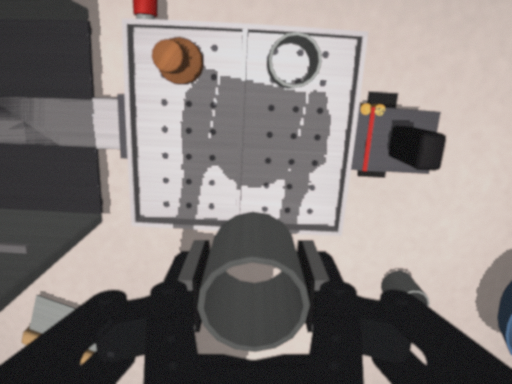

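The wrist view shows the cutter held upright. The tray's top corners are at about (128,25), (366,38), (338,230) and (136,227), the divider runs from (246,30) to (240,226), the tray cutter is at (294,60) and the stamp at (178,60). The handle is at (417,147) and the red stripe at (370,138).

```bash
python3 - <<'E'
from h import *
p,s=pickle.load(open('w6.pkl','rb'))
for k,uv in dict(TL=(128,25),TR=(366,38),BR=(338,230),BL=(136,227),dt=(246,30),db=(240,224)).items(): print(k,at_z(p,uv,.066,s).round(4))
for k,uv in dict(fl1=(190,120),fl2=(280,150),fl3=(290,210),tray=(241,133)).items(): print(k,at_d(p,uv,s).round(4))
# tools & handle by depth
P=[];
for v in range(0,240,1):
    for u in range(100,470,1):
        if p['depth'][v,u]>0: P.append((*at_d(p,(u,v),s),u,v))
P=np.array(P)
def cl(n,m):
    h=P[m];c,r=cv2.minEnclosingCircle(h[:,:2].astype(np.float32));print(n,len(h),np.round(c,4),round(r,4),h[:,2].max().round(4), h[:,:2].min(0).round(4),h[:,:2].max(0).round(4))
z=P[:,2];x=P[:,0];y=P[:,1]
cl('cut',(z>.088)&(x>.63)&(y<-.08)&(y>-.18))
cl('st',(z>.098)&(x>.63)&(y<0)&(y>-.07))
cl('handle',(z>.1)&(x>.57)&(y<-.2)&(x<.65))
h=P[(z>.1)&(x>.57)&(y<-.2)&(x<.65)];print(cv2.minAreaRect((h[:,:2]*1000).astype(np.float32)))
hold=[]
E
```

```text
TL [0.7035 0.0094 0.066 ]
TR [ 0.6931 -0.1834  0.066 ]
BR [ 0.5251 -0.1713  0.066 ]
BL [0.5286 0.0192 0.066 ]
dt [ 0.6985 -0.0858  0.066 ]
db [ 0.5316 -0.079   0.066 ]
fl1 [ 0.6258 -0.0342  0.0487]
fl2 [ 0.5981 -0.1163  0.0487]
fl3 [ 0.5392 -0.1273  0.0489]
tray [ 0.6158 -0.0809  0.0652]
cut 653 [ 0.6732 -0.1225] 0.0203 0.0961 [ 0.653  -0.1422] [ 0.6933 -0.1025]
st 881 [ 0.6756 -0.0303] 0.0117 0.1102 [ 0.6646 -0.0415] [ 0.6865 -0.0187]
handle 1020 [ 0.6061 -0.2293] 0.017 0.1071 [ 0.5908 -0.2403] [ 0.6212 -0.218 ]
((606.115966796875, -229.2496337890625), (22.058027267456055, 30.090456008911133), 87.902099609375)
```

```bash
python3 -c "
from h import *
go([.6123,-.1306,.09],-.04);go([.6123,-.1306,.038],-.04)"
```

```text
from [ 0.5687 -0.0897  0.1982] slide cm [ 4.41  4.09 10.8 ] rot [-0.0002  0.0041  0.0384]
from [ 0.5687 -0.0897  0.1982] slide cm [ 4.43  4.09 16.  ] rot [-0.0002  0.0041  0.0384]
```

play_rows:
  slide:
    - [3,3,3]
    - [4.4,4.1,6]
    - [4.4,4.1,9]
    - [4.4,4.1,10.8]
    - [4.4,4.1,12]
    - [4.4,4.1,13.5]
    - [4.4,4.1,14.8]
    - [4.4,4.1,15.4]
    - [4.4,4.1,15.8]
    - [4.4,4.1,16.0]
    - [4.4,4.1,16.0]
  delta_rot:
    - [0,0,0.038]
    - [0,0,0.038]
    - [0,0,0.038]
    - [0,0.004,0.038]
    - [0,0.004,0.038]
    - [0,0.004,0.038]
    - [0,0.004,0.038]
    - [0,0.004,0.038]
    - [0,0.004,0.038]
    - [0,0.004,0.038]
    - [0,0.004,0.038]

```text
time: 9.85
tool_pos: [0.6122, -0.1307, 0.0385]
tcp_rot: [-3.141, 0.062, -0.001]
wrist_force: [0.6, -0.3, -0.9]
width: 0.471
```

```bash
python3 snap.py w7; python3 -c "
from h import *
s=read_state();print(s['wrist_force'],s['width']);go([.6123,-.1306,.038],-.04)"
```

```text
9.85 [ 0.6122 -0.1307  0.0385]
[ 0.07936908 -0.32812571 -0.51242704] 0.46288882166039175
from [ 0.6125 -0.1308  0.0388] slide cm [-0.02 -0.02  0.08] rot [ 0.0001 -0.0011  0.0006]
```

View pics/w7.png

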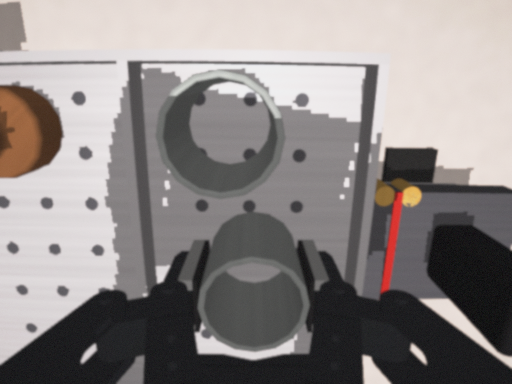

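The cutter hangs between the divider (column 140) and the end wall (column 370), clear of the tray cutter. I'll lower the last 1.5 mm and release part-way.

play_rows:
  slide:
    - [0,0,0.1]
    - [0,0,0.15]
    - [0,0,0.15]
  delta_rot:
    - [0,0,0]
    - [0,0,0]
    - [0,0,0]

```text
time: 10.15
tool_pos: [0.613, -0.1309, 0.038]
tcp_rot: [3.141, -0.062, 0.004]
wrist_force: [-0.3, -0.5, -0.8]
width: 0.467
```

play_rows:
  slide:
    - [0,0,0]
    - [0,0,0]
    - [0,0,0]
    - [0,0,0]
    - [0,0,-2]
    - [0,0,-5]
    - [0,0,-9]
    - [0,0,-12]
    - [0,0,-12]
  delta_rot:
    - [0,0,0]
    - [0,0,0]
    - [0,0,0]
    - [0,0,0]
    - [0,0,0]
    - [0,0,0]
    - [0,0,0]
    - [0,0,0]
    - [0,0,0]
  hand: 0.62

```text
time: 10.9
tool_pos: [0.618, -0.1322, 0.1669]
tcp_rot: [3.137, -0.062, 0.025]
wrist_force: [1.9, -0.1, 1.2]
width: 0.619
```

```bash
python3 snap.py w8; python3 -c "
from h import *
go([.4232,-.2673,.09]);go([.4232,-.2673,-.012])"
```

```text
10.9 [ 0.618  -0.1322  0.1669]
from [ 0.6164 -0.1317  0.1637] slide cm [-18.86  14.29   7.17] rot [ 0.0027 -0.012  -0.0394]
from [ 0.6164 -0.1317  0.1637] slide cm [-18.98  14.26  17.37] rot [ 0.0027 -0.012  -0.0394]
```

View pics/w8.png

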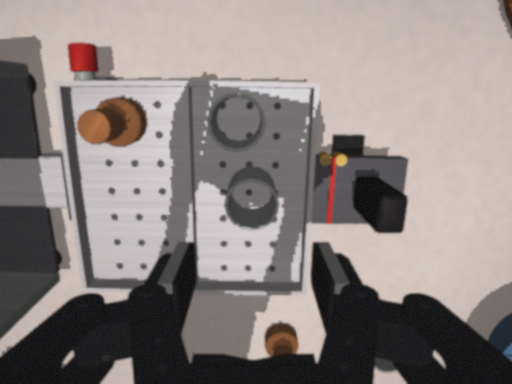

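The cutter stands upright in the right compartment, at about (252,195). The second cutter is next.

play_rows:
  slide:
    - [-3,2.3,0]
    - [-6,4.5,0]
    - [-9.2,7,0]
    - [-12.4,9.4,1]
    - [-15.6,11.8,3]
    - [-18,13.6,5]
    - [-18.9,14.3,7]
    - [-18.9,14.3,7.2]
    - [-18.9,14.3,7.2]
    - [-18.9,14.3,7.2]
  delta_rot:
    - [0,-0.012,-0.039]
    - [0,-0.012,-0.039]
    - [0,-0.012,-0.039]
    - [0,-0.012,-0.039]
    - [0,-0.012,-0.039]
    - [0,-0.012,-0.039]
    - [0,-0.012,-0.039]
    - [0,-0.012,-0.039]
    - [0,-0.012,-0.039]
    - [0,-0.012,-0.039]
  hand: 1

```text
time: 11.78
tool_pos: [0.4235, -0.2672, 0.0899]
tcp_rot: [3.139, -0.001, 0.0]
wrist_force: [0.3, -0.2, 0.4]
width: 0.996
```

```bash
python3 -c "
from h import *
go([.4234,-.2673,-.013])"
```

```text
from [ 0.4235 -0.2672  0.0899] slide cm [-1.000e-02 -2.000e-02  1.029e+01] rot [ 0.0024 -0.0003 -0.0005]
```

play_rows:
  slide:
    - [0.1,0,2.5]
    - [0.1,0,5]
    - [0.1,0,7.5]
    - [0.1,0,9.5]
    - [0.1,0,10.3]
    - [0.1,0,10.3]
    - [0.1,0,10.3]
  delta_rot:
    - [0,0,0]
    - [0,0,0]
    - [0,0,0]
    - [0,0,0]
    - [0,0,0]
    - [0,0,0]
    - [0,0,0]

```text
time: 12.37
tool_pos: [0.426, -0.2675, -0.0123]
tcp_rot: [3.139, 0.001, 0.002]
wrist_force: [1.2, 0.1, 0.3]
width: 1.0
```

play_rows:
  slide:
    - [0,0,0]
    - [0,0,0]
    - [0,0,0]
    - [0,0,0]
    - [0,0,0]
    - [0,0,0]
  delta_rot:
    - [0,0,0]
    - [0,0,0]
    - [0,0,0]
    - [0,0,0]
    - [0,0,0]
    - [0,0,0]
  hand: 0

```text
time: 12.87
tool_pos: [0.4269, -0.2682, -0.0109]
tcp_rot: [3.138, 0.001, 0.005]
wrist_force: [-0.1, 1.9, 6.3]
width: 0.466
```

```bash
python3 snap.py w9;python3 -c "
from h import *
go([.56,-.1285,.13],-.04);go([.556,-.1285,.038],-.04)"
```

```text
12.8667 [ 0.4269 -0.2682 -0.0109]
from [ 0.4269 -0.2682 -0.0109] slide cm [ 13.36 -13.9  -14.1 ] rot [ 0.004  -0.0032  0.0405]
from [ 0.4269 -0.2682 -0.0109] slide cm [ 12.93 -13.94  -4.91] rot [ 0.004  -0.0032  0.0405]
```

View pics/w9.png

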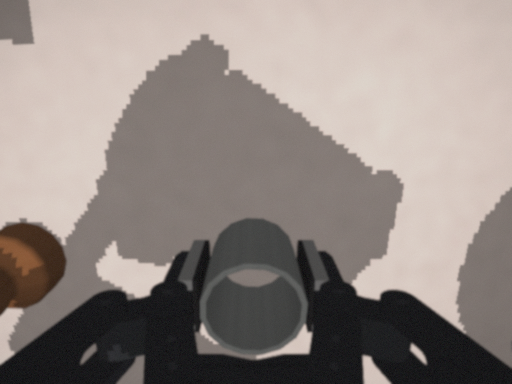

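play_rows:
  slide:
    - [0,0,-4]
    - [0,0,-8]
    - [1,-1,-12]
    - [4,-4,-14]
    - [7,-7,-15]
    - [10,-10,-15]
    - [13,-13,-15]
    - [13.4,-13.9,-14]
    - [13.4,-13.9,-13]
    - [13.4,-13.9,-12]
    - [13.4,-13.9,-12]
    - [13.4,-13.9,-12]
  delta_rot:
    - [0,0,0]
    - [0,0,0]
    - [0,0,0.04]
    - [0,0,0.04]
    - [0,0,0.04]
    - [0,0,0.04]
    - [0,0,0.04]
    - [0.003,-0.003,0.04]
    - [0.003,-0.003,0.04]
    - [0.003,-0.003,0.04]
    - [0.003,-0.003,0.04]
    - [0.003,-0.003,0.04]

```text
time: 13.92
tool_pos: [0.5584, -0.1292, 0.1074]
tcp_rot: [3.14, -0.064, -0.005]
wrist_force: [-0.2, -0.6, -0.4]
width: 0.466
```

```bash
python3 -c "
from h import *
go([.561,-.1284,.0395],-.04)"
```

```text
from [ 0.5584 -0.1292  0.1074] slide cm [ 0.28 -0.09  6.79] rot [ 0.0005  0.0033 -0.0007]
```

play_rows:
  slide:
    - [0.3,-0.1,2]
    - [0.3,-0.1,4]
    - [0.3,-0.1,5.5]
    - [0.3,-0.1,6.2]
    - [0.3,-0.1,6.6]
    - [0.3,-0.1,6.8]
    - [0.3,-0.1,6.8]
    - [0.3,-0.1,6.8]
  delta_rot:
    - [0,0.003,0]
    - [0,0.003,0]
    - [0,0.003,0]
    - [0,0.003,0]
    - [0,0.003,0]
    - [0,0.003,0]
    - [0,0.003,0]
    - [0,0.003,0]

```text
time: 14.58
tool_pos: [0.562, -0.1288, 0.0405]
tcp_rot: [3.14, -0.064, 0.002]
wrist_force: [0.2, 0.6, 0.1]
width: 0.466
```

```bash
python3 snap.py w10;python3 -c "
from h import *
print(read_state()['wrist_force']);go([.561,-.1284,.0395],-.04)"
```

```text
14.5833 [ 0.562  -0.1288  0.0405]
[-0.24150802  0.37818205 -0.63739225]
from [ 0.5621 -0.1287  0.0406] slide cm [-0.11 -0.03  0.11] rot [ 0.001  -0.0017 -0.001 ]
```

View pics/w10.png

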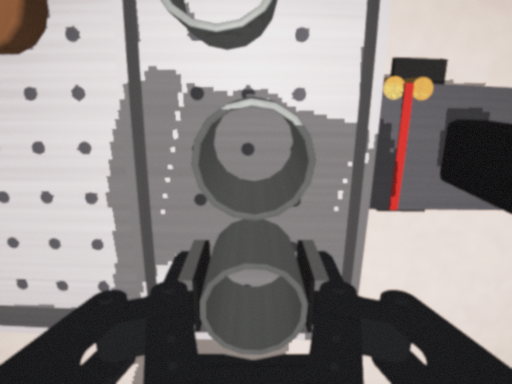

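Both placed cutters are upright, and the one in the grip is clear of its neighbour. I'll lower it, release it and retreat.

play_rows:
  slide:
    - [0,0,0.1]
    - [0,0,0.15]
    - [0,0,0.15]
  delta_rot:
    - [0,0,0]
    - [0,0,0]
    - [0,0,0]

```text
time: 14.88
tool_pos: [0.5625, -0.1288, 0.0396]
tcp_rot: [3.14, -0.064, 0.004]
wrist_force: [-0.2, -0.5, -1.5]
width: 0.465
```

play_rows:
  slide:
    - [0,0,0]
    - [0,0,0]
    - [0,0,0]
    - [0,0,0]
    - [0,0,-2]
    - [0,0,-5]
    - [0,0,-9]
    - [0,0,-12]
    - [0,0,-12]
  delta_rot:
    - [0,0,0]
    - [0,0,0]
    - [0,0,0]
    - [0,0,0]
    - [0,0,0]
    - [0,0,0]
    - [0,0,0]
    - [0,0,0]
    - [0,0,0]
  hand: 0.62

```text
time: 15.63
tool_pos: [0.5674, -0.13, 0.168]
tcp_rot: [3.136, -0.064, 0.025]
wrist_force: [1.0, -1.0, 0.7]
width: 0.618
```

```bash
python3 snap.py w11; python3 -c "
from h import *
go([.423,-.1568,.10])"
```

```text
15.6333 [ 0.5674 -0.13    0.168 ]
from [ 0.5658 -0.1296  0.1648] slide cm [-14.23   3.28   6.32] rot [ 0.0036 -0.012  -0.0407]
```

View pics/w11.png

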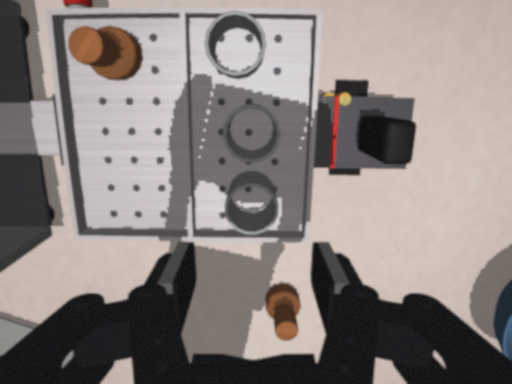

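All three cutters stand upright in the right-hand compartment. The stamp is next, gripped at its knob.

play_rows:
  slide:
    - [-3.5,0.8,0]
    - [-7,1.6,1]
    - [-10.5,2.4,2.5]
    - [-13,3,4.5]
    - [-14.2,3.3,6.3]
    - [-14.2,3.3,6.3]
    - [-14.2,3.3,6.3]
    - [-14.2,3.3,6.3]
  delta_rot:
    - [0.003,-0.012,-0.04]
    - [0.003,-0.012,-0.04]
    - [0.003,-0.012,-0.04]
    - [0.003,-0.012,-0.04]
    - [0.003,-0.012,-0.04]
    - [0.003,-0.012,-0.04]
    - [0.003,-0.012,-0.04]
    - [0.003,-0.012,-0.04]
  hand: 0.7

```text
time: 16.35
tool_pos: [0.4246, -0.1573, 0.1009]
tcp_rot: [3.141, -0.001, 0.002]
wrist_force: [0.3, -0.1, 0.3]
width: 0.7
```

```bash
python3 -c "
from h import *
go([.423,-.1568,.004])"
```

```text
from [ 0.4246 -0.1573  0.1009] slide cm [-0.18 -0.06  9.69] rot [ 0.001  -0.0014 -0.0008]
```

play_rows:
  slide:
    - [-0.2,-0.1,2.5]
    - [-0.2,-0.1,5]
    - [-0.2,-0.1,7]
    - [-0.2,-0.1,9]
    - [-0.2,-0.1,9.7]
    - [-0.2,-0.1,9.7]
    - [-0.2,-0.1,9.7]
  delta_rot:
    - [0,0,0]
    - [0,0,0]
    - [0,0,0]
    - [0,0,0]
    - [0,0,0]
    - [0,0,0]
    - [0,0,0]

```text
time: 16.93
tool_pos: [0.4243, -0.1566, 0.0047]
tcp_rot: [3.14, -0.0, 0.004]
wrist_force: [-0.6, -1.3, 0.2]
width: 0.7
```

play_rows:
  slide:
    - [0,0,0]
    - [0,0,0]
    - [0,0,0]
    - [0,0,0]
    - [0,0,0]
    - [0,0,0]
    - [0,0,0]
  delta_rot:
    - [0,0,0]
    - [0,0,0]
    - [0,0,0]
    - [0,0,0]
    - [0,0,0]
    - [0,0,0]
    - [0,0,0]
  hand: 0
  force: 35

```text
time: 17.52
tool_pos: [0.4258, -0.1572, 0.0062]
tcp_rot: [3.139, -0.001, 0.008]
wrist_force: [0.4, -0.4, 6.4]
width: 0.26
```

```bash
python3 snap.py w12; python3 -c "
from h import *
go([.60,-.034,.15],-.04)"
```

```text
17.5167 [ 0.4258 -0.1572  0.0062]
from [ 0.4258 -0.1572  0.0062] slide cm [ 17.49 -12.3  -14.31] rot [ 0.0023 -0.0054  0.0395]
```

View pics/w12.png

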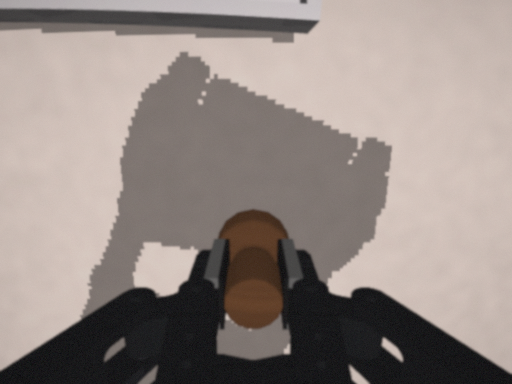

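play_rows:
  slide:
    - [0,0,-4]
    - [0,0,-8]
    - [2,-1.5,-12]
    - [5,-3.5,-14.5]
    - [8.5,-6,-14.5]
    - [12,-8.5,-14.5]
    - [15.5,-11,-14]
    - [17.5,-12.3,-13]
    - [18.6,-12.4,-12]
    - [18.8,-12.4,-11]
    - [18.8,-12.4,-11]
    - [18.8,-12.4,-11]
  delta_rot:
    - [0,0,0]
    - [0,0,0]
    - [0,0,0.04]
    - [0,0,0.04]
    - [0,0,0.04]
    - [0,0,0.04]
    - [0,0,0.04]
    - [0.002,-0.005,0.04]
    - [0.002,-0.005,0.04]
    - [0.002,-0.005,0.04]
    - [0.002,-0.005,0.04]
    - [0.002,-0.005,0.04]

```text
time: 18.57
tool_pos: [0.6111, -0.0334, 0.1155]
tcp_rot: [3.141, -0.064, -0.006]
wrist_force: [-0.2, -0.8, 0.2]
width: 0.255
```

```bash
python3 snap.py w13; python3 -c "
from h import *
go([.615,-.0325,.058],-.04)"
```

```text
18.5667 [ 0.6111 -0.0334  0.1155]
from [ 0.6116 -0.0337  0.1164] slide cm [ 0.34 -0.13  5.84] rot [ 0.0004  0.0018 -0.0013]
```

View pics/w13.png

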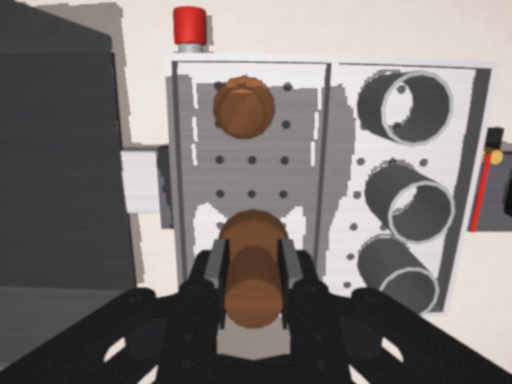

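The stamp is held upright in the middle of the left compartment's width, and all three cutters are standing. I'll lower it now.

play_rows:
  slide:
    - [0.3,-0.1,2]
    - [0.3,-0.1,3.5]
    - [0.3,-0.1,4.8]
    - [0.3,-0.1,5.4]
    - [0.3,-0.1,5.7]
    - [0.3,-0.1,5.8]
    - [0.3,-0.1,5.9]
    - [0.3,-0.1,5.9]
  delta_rot:
    - [0,0.002,0]
    - [0,0.002,0]
    - [0,0.002,0]
    - [0,0.002,0]
    - [0,0.002,0]
    - [0,0.002,0]
    - [0,0.002,0]
    - [0,0.002,0]

```text
time: 19.28
tool_pos: [0.6152, -0.0329, 0.0582]
tcp_rot: [3.14, -0.065, 0.003]
wrist_force: [-0.9, 0.0, -1.1]
width: 0.258
```

play_rows:
  slide:
    - [0,0,0.1]
    - [0,0,0.1]
    - [0,0,0.15]
  delta_rot:
    - [0,0,0]
    - [0,0,0]
    - [0,0,0]

```text
time: 19.53
tool_pos: [0.6157, -0.033, 0.0574]
tcp_rot: [3.14, -0.065, 0.004]
wrist_force: [-1.3, 1.2, -0.1]
width: 0.262
```

play_rows:
  slide:
    - [0,0,0.1]
    - [0,0,0.15]
    - [0,0,0.2]
  delta_rot:
    - [0,0,0]
    - [0,0,0]
    - [0,0,0]

```text
time: 19.78
tool_pos: [0.6161, -0.0329, 0.0562]
tcp_rot: [3.14, -0.065, 0.005]
wrist_force: [-2.7, 0.4, 7.1]
width: 0.257
```

play_rows:
  slide:
    - [0,0,0]
    - [0,0,0]
    - [0,0,0]
    - [0,0,0]
    - [0,0,0]
    - [0,0,-2]
    - [0,0,-5]
    - [0,0,-9]
    - [0,0,-11]
    - [0,0,-11]
  delta_rot:
    - [0,0,0]
    - [0,0,0]
    - [0,0,0]
    - [0,0,0]
    - [0,0,0]
    - [0,0,0]
    - [0,0,0]
    - [0,0,0]
    - [0,0,0]
    - [0,0,0]
  hand: 0.6

```text
time: 20.62
tool_pos: [0.6201, -0.0332, 0.1733]
tcp_rot: [3.139, -0.065, 0.023]
wrist_force: [1.1, -0.4, 0.1]
width: 0.605
```

```bash
python3 snap.py w14; python3 - <<'E'
from h import *
p,s=pickle.load(open('w14.pkl','rb'))
go([.6061,-.2293,.15],-.04)
E
```

```text
20.6167 [ 0.6201 -0.0332  0.1733]
from [ 0.6184 -0.0331  0.1702] slide cm [-0.44 19.65  2.04] rot [ 0.001  -0.0107 -0.0012]
```

View pics/w14.png

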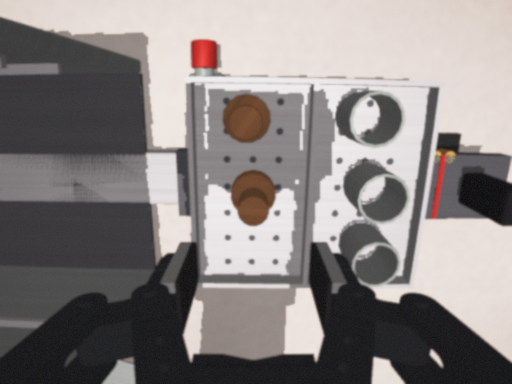

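All five tools are upright in the proper compartments. I'll take a mid-way view to get the distance from notch to catch.

play_rows:
  slide:
    - [-0.2,3.5,0]
    - [-0.2,7,0]
    - [-0.2,7,0]
    - [-0.2,7,0]
  delta_rot:
    - [0,-0.011,0]
    - [0,-0.011,0]
    - [0,-0.011,0]
    - [0,-0.011,0]
  hand: 0.8

```text
time: 21.0
tool_pos: [0.6122, -0.1043, 0.1682]
tcp_rot: [3.141, -0.069, -0.005]
wrist_force: [-0.3, 0.6, -1.3]
width: 0.798
```

```bash
python3 snap.py w15 notch catch_ball handle
```

```text
21.0 [ 0.6122 -0.1043  0.1682]
notch [([362.9, 144.2], 0.73), ([285.4, 250.3], 0.56)]
catch_ball []
handle [([419.8, 193.7], 0.77)]
```

View pics/w15.png

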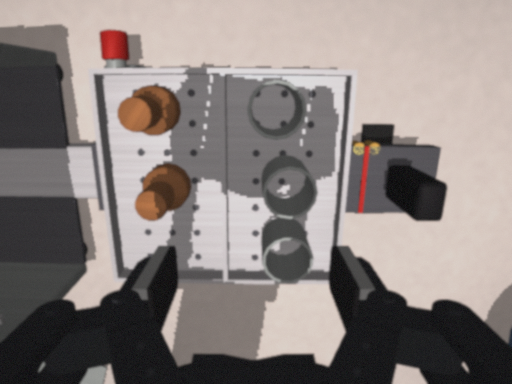

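```bash
python3 - <<'E'
from h import *
p,s=pickle.load(open('w15.pkl','rb'));p4,s4=pickle.load(open('w14.pkl','rb'));p6,s6=pickle.load(open('w6.pkl','rb'))
ty=np.array([.04,.9992]);tx=np.array([.9992,-.04])
def q(n,X): print(n,X.round(4),'along',(X[:2]@ty).round(4),'across',(X[:2]@tx).round(4))
for p_,s_,n in((p,s,'15'),(p4,s4,'14'),(p6,s6,'6')):
    P=[];im=p_['image'].astype(int)
    red=(im[:,:,0]>130)&(im[:,:,1]<60)&(im[:,:,2]<60)
    vs,us=np.nonzero(red&(p_['depth']>0))
    Q=np.array([at_d(p_,(u,v),s_) for u,v in zip(us,vs)])
    a=Q[:,:2]@ty
    cap=Q[(a>-.1)];st=Q[a<-.1]
    for nm,c in(('cap',cap),('stripe',st)):
        if len(c): b=c[:,:2]@ty;print(n,nm,len(c),'along',np.percentile(b,[2,50,98]).round(4),'mid',(np.percentile(b,[2,98]).mean()).round(4),'z',np.percentile(c[:,2],[5,95]).round(4),'across',np.percentile(c[:,:2]@tx,[5,95]).round(4))
    yel=(im[:,:,0]>150)&(im[:,:,1]>110)&(im[:,:,2]<90)
    vs,us=np.nonzero(yel&(p_['depth']>0));Q=np.array([at_d(p_,(u,v),s_) for u,v in zip(us,vs)])
    if len(Q): b=Q[:,:2]@ty;print(n,'lugs',np.percentile(b,[2,98]).round(4),'mid',np.percentile(b,[2,98]).mean().round(4),'z',np.median(Q[:,2]).round(4))
    z=.1
P=[]
for v in range(120,240):
    for u in range(370,470):
        if p['depth'][v,u]>0:P.append(at_d(p,(u,v),s))
P=np.array(P);h=P[P[:,2]>.1];r=cv2.minAreaRect((h[:,:2]*1000).astype(np.float32));print(r,np.array(r[0])/1000@ty,h[:,2].max())
go([.6061,-.2293,.15],-.04)
E
```

```text
15 cap 546 along [0.0238 0.0304 0.0393] mid 0.0316 z [0.0412 0.0462] across [0.7179 0.7355]
15 stripe 214 along [-0.1768 -0.1752 -0.1735] mid -0.1751 z [0.0429 0.045 ] across [0.5903 0.642 ]
15 lugs [-0.1825  0.0019] mid -0.0903 z 0.1078
14 cap 418 along [0.0231 0.0289 0.0405] mid 0.0318 z [0.0404 0.0458] across [0.7177 0.7353]
14 stripe 205 along [-0.1768 -0.1749 -0.173 ] mid -0.1749 z [0.0429 0.0451] across [0.5898 0.6415]
14 lugs [-0.1936 -0.1704] mid -0.182 z 0.0429
6 cap 242 along [0.0243 0.0311 0.0398] mid 0.0321 z [0.042 0.046] across [0.7171 0.7264]
6 stripe 154 along [-0.1767 -0.1752 -0.1738] mid -0.1752 z [0.0429 0.0451] across [0.5875 0.6388]
6 lugs [-0.1831  0.2031] mid 0.01 z 0.1074
((606.656982421875, -229.02688598632812), (22.63825798034668, 29.405981063842773), 87.336669921875) -0.20457738518066404 0.1068033384389431
from [ 0.6129 -0.1019  0.1691] slide cm [-0.16 12.75  1.92] rot [ 0.0003  0.0022 -0.0005]
```

The travel from notch (stripe, −0.175) to catch (red-cap axis, +0.0317) is about 0.2067 m along the rail. That fits the stated 0.20–0.22 range allowing for the starting slide. Next I'll take the handle.

play_rows:
  slide:
    - [-0.2,4,0]
    - [-0.2,8,0.5]
    - [-0.2,11.5,1]
    - [-0.2,12.8,2]
    - [-0.2,12.8,2]
    - [-0.2,12.8,2]
  delta_rot:
    - [0,0.002,0]
    - [0,0.002,0]
    - [0,0.002,0]
    - [0,0.002,0]
    - [0,0.002,0]
    - [0,0.002,0]
  hand: 0.62

```text
time: 21.7
tool_pos: [0.6049, -0.2288, 0.1477]
tcp_rot: [-3.139, 0.065, 0.004]
wrist_force: [0.2, 0.0, 0.3]
width: 0.62
```

```bash
python3 -c "
from h import *
go([.6064,-.2291,.044],-.04)"
```

```text
from [ 0.6049 -0.2288  0.1477] slide cm [ 0.18  0.04 10.36] rot [-0.0016  0.0027 -0.0014]
```

play_rows:
  slide:
    - [0.2,0,2]
    - [0.2,0,4]
    - [0.2,0,6]
    - [0.2,0,8]
    - [0.2,0,9.5]
    - [0.2,0,10.4]
    - [0.2,0,10.4]
    - [0.2,0,10.4]
  delta_rot:
    - [0,0,0]
    - [0,0,0]
    - [0,0,0]
    - [0,0,0]
    - [0,0,0]
    - [0,0,0]
    - [0,0,0]
    - [0,0,0]

```text
time: 22.37
tool_pos: [0.6068, -0.2274, 0.0438]
tcp_rot: [-3.139, 0.063, 0.005]
wrist_force: [0.3, -1.0, 0.4]
width: 0.622
```

```bash
python3 snap.py w16; python3 -c "
from h import *
print(read_state()['wrist_force'])"
```

```text
22.3667 [ 0.6068 -0.2274  0.0438]
[ 0.94987406  0.04285608 -0.15781554]
```

View pics/w16.png

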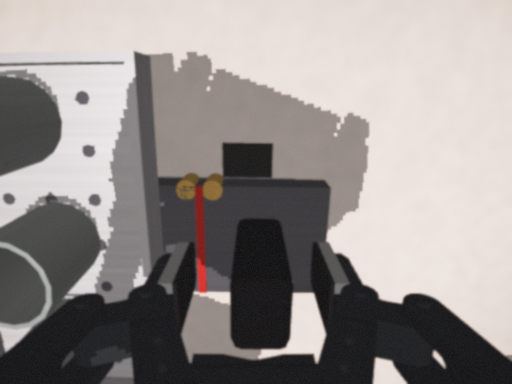

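The handle sits between the jaws, slightly right of centre, which matches the 1.6 mm offset in y. I'll correct that and close.

play_rows:
  slide:
    - [0,0.15,0]
    - [0,0.15,0]
    - [0,0.15,0]
    - [0,0.15,0]
    - [0,0.15,0]
    - [0,0.15,0]
    - [0,0.15,0]
  delta_rot:
    - [0,0,0]
    - [0,0,0]
    - [0,0,0]
    - [0,0,0]
    - [0,0,0]
    - [0,0,0]
    - [0,0,0]
  hand: 0
  force: 50

```text
time: 23.0
tool_pos: [0.6088, -0.2301, 0.0466]
tcp_rot: [-3.14, 0.065, -0.003]
wrist_force: [-0.1, 0.8, 6.6]
width: 0.249
```

```bash
python3 -c "
from h import *
s=read_state();print(s['wrist_force'],s['width'],s['tool_pos'],s['tool_pos'][:2]@[.04,.9992]);go([.6064+.04*.18,-.2286+.18,.044],-.04)"
```

```text
[-0.13698197  0.81477554  6.61977358] 0.24926059610966422 [ 0.60882124 -0.230115    0.04657943] -0.20557805854656602
from [ 0.6088 -0.2301  0.0466] slide cm [ -0.27 -18.16   0.27] rot [-0.0006 -0.0017 -0.0014]
```

play_rows:
  slide:
    - [0,-0.2,0]
    - [0,-0.6,0]
    - [0,-1.3,0]
    - [0,-2.2,0]
    - [0,-3.2,0]
    - [0,-4.2,0]
    - [0,-5.2,0]
    - [0,-6.2,0]
    - [0,-7.1,0]
    - [0,-7.7,0]
    - [0,-8,0]
    - [0,-8,0]
  delta_rot:
    - [0,0,0]
    - [0,0,0]
    - [0,0,0]
    - [0,0,0]
    - [0,0,0]
    - [0,0,0]
    - [0,0,0]
    - [0,0,0]
    - [0,0,0]
    - [0,0,0]
    - [0,0,0]
    - [0,0,0]

```text
time: 24.0
tool_pos: [0.6133, -0.1479, 0.0467]
tcp_rot: [-3.139, 0.064, -0.006]
wrist_force: [5.4, 1.1, -2.9]
width: 0.249
```

```bash
cat > st.py <<'E'
from h import *
s=read_state();f=s['wrist_force'];t=s['tool_pos'];print(round(s['time'],2),'F along',round(float(f[:2]@[.04,.9992]),2),'across',round(float(f[:2]@[.9992,-.04]),2),'z',round(float(f[2]),2),'pos',t.round(4),'along',round(float(t[:2]@[.04,.9992]),4),'across',round(float(t[:2]@[.9992,-.04]),4),'w',round(s['width'],3),'rot',np.round(s['tcp_rot'],3))
E
python3 st.py
```

```text
24.0 F along 1.3 across 5.37 z -2.91 pos [ 0.6133 -0.1479  0.0467] along -0.1232 across 0.6187 w 0.249 rot [-3.139  0.064 -0.006]
```

play_rows:
  slide:
    - [0,-0.2,0]
    - [0,-0.6,0]
    - [0.05,-1.3,0]
    - [0.05,-2.2,0]
    - [0.1,-3.2,0]
    - [0.1,-4.2,0]
    - [0.1,-5.2,0]
    - [0.1,-6.2,0]
    - [0.15,-7.2,0]
    - [0.15,-8,0]
    - [0.15,-8.5,0]
    - [0.15,-8.6,0]
  delta_rot:
    - [0,0,0]
    - [0,0,0]
    - [0,0,0]
    - [0,0,0]
    - [0,0,0]
    - [0,0,0]
    - [0,0,0]
    - [0,0,0]
    - [0,0,0]
    - [0,0,0]
    - [0,0,0]
    - [0,0,0]

```text
time: 25.0
tool_pos: [0.6179, -0.0605, 0.0466]
tcp_rot: [-3.139, 0.062, -0.004]
wrist_force: [0.1, -0.0, -1.2]
width: 0.25
```

```bash
python3 st.py
```

```text
25.0 F along -0.03 across 0.1 z -1.22 pos [ 0.6179 -0.0605  0.0466] along -0.0358 across 0.6198 w 0.25 rot [-3.139  0.062 -0.004]
```

play_rows:
  slide:
    - [0,-0.3,0]
    - [0,-0.8,0]
    - [0.03,-1.4,0]
    - [0.03,-1.9,0]
    - [0.03,-2.1,0]
    - [0.03,-2.1,0]
  delta_rot:
    - [0,0,0]
    - [0,0,0]
    - [0,0,0]
    - [0,0,0]
    - [0,0,0]
    - [0,0,0]

```text
time: 25.5
tool_pos: [0.6191, -0.0386, 0.0467]
tcp_rot: [-3.138, 0.062, -0.004]
wrist_force: [1.4, 1.4, -1.7]
width: 0.253
```

```bash
python3 st.py
```

```text
25.5 F along 1.48 across 1.35 z -1.69 pos [ 0.6191 -0.0386  0.0467] along -0.0138 across 0.6202 w 0.253 rot [-3.138  0.062 -0.004]
```

play_rows:
  slide:
    - [0,-0.15,0]
    - [0,-0.3,0]
    - [0,-0.4,0]
    - [0,-0.4,0]
  delta_rot:
    - [0,0,0]
    - [0,0,0]
    - [0,0,0]
    - [0,0,0]

```text
time: 25.83
tool_pos: [0.6193, -0.0345, 0.0466]
tcp_rot: [-3.138, 0.062, -0.005]
wrist_force: [1.3, -0.4, -1.9]
width: 0.255
```

```bash
python3 st.py
```

```text
25.83 F along -0.36 across 1.3 z -1.91 pos [ 0.6193 -0.0345  0.0466] along -0.0097 across 0.6202 w 0.255 rot [-3.138  0.062 -0.005]
```

play_rows:
  slide:
    - [0,-0.15,0]
    - [0,-0.3,0]
    - [0,-0.3,0]
  delta_rot:
    - [0,0,0]
    - [0,0,0]
    - [0,0,0]

```text
time: 26.08
tool_pos: [0.6194, -0.0326, 0.0466]
tcp_rot: [-3.139, 0.062, -0.004]
wrist_force: [0.5, -5.8, -1.0]
width: 0.249
```

```bash
python3 st.py
```

```text
26.08 F along -5.79 across 0.74 z -1.03 pos [ 0.6194 -0.0326  0.0466] along -0.0078 across 0.6202 w 0.249 rot [-3.139  0.062 -0.004]
```

First-lug contact is at along≈−0.009, so the seat should be near +0.003 to +0.004, which agrees with the cameras. I'll continue carefully.

play_rows:
  slide:
    - [0,-0.3,0]
    - [0,-0.45,0]
    - [0,-0.5,0]
  delta_rot:
    - [0,0,0]
    - [0,0,0]
    - [0,0,0]

```text
time: 26.33
tool_pos: [0.6195, -0.0297, 0.0466]
tcp_rot: [3.14, -0.062, 0.004]
wrist_force: [1.0, -8.5, -1.2]
width: 0.253
```

```bash
python3 st.py
```

```text
26.33 F along -8.48 across 1.33 z -1.25 pos [ 0.6195 -0.0297  0.0466] along -0.0049 across 0.6202 w 0.253 rot [ 3.14  -0.062  0.004]
```

play_rows:
  slide:
    - [0,-0.3,0]
    - [0,-0.45,0]
    - [0,-0.5,0]
  delta_rot:
    - [0,0,0]
    - [0,0,0]
    - [0,0,0]

```text
time: 26.58
tool_pos: [0.6198, -0.0253, 0.0466]
tcp_rot: [3.14, -0.064, 0.005]
wrist_force: [1.4, -3.1, -1.4]
width: 0.251
```

```bash
python3 st.py
```

```text
26.58 F along -3.06 across 1.57 z -1.42 pos [ 0.6198 -0.0253  0.0466] along -0.0005 across 0.6203 w 0.251 rot [ 3.14  -0.064  0.005]
```

play_rows:
  slide:
    - [0,-0.15,0]
    - [0,-0.25,0]
    - [0,-0.25,0]
  delta_rot:
    - [0,0,0]
    - [0,0,0]
    - [0,0,0]

```text
time: 26.83
tool_pos: [0.62, -0.0219, 0.0466]
tcp_rot: [-3.141, 0.064, -0.005]
wrist_force: [1.8, 1.3, -1.6]
width: 0.252
```

```bash
python3 st.py
```

```text
26.83 F along 1.4 across 1.74 z -1.55 pos [ 0.62   -0.0219  0.0466] along 0.0029 across 0.6203 w 0.252 rot [-3.141  0.064 -0.005]
```

play_rows:
  slide:
    - [0,-0.1,0]
    - [0,-0.15,0]
    - [0,-0.15,0]
  delta_rot:
    - [0,0,0]
    - [0,0,0]
    - [0,0,0]

```text
time: 27.08
tool_pos: [0.6201, -0.0203, 0.0466]
tcp_rot: [3.141, -0.064, 0.005]
wrist_force: [2.2, -2.3, -1.5]
width: 0.252
```

```bash
python3 st.py
```

```text
27.08 F along -2.18 across 2.31 z -1.48 pos [ 0.6201 -0.0203  0.0466] along 0.0045 across 0.6204 w 0.252 rot [ 3.141 -0.064  0.005]
```

play_rows:
  slide:
    - [0,0,0]
    - [0,0,0]
    - [0,0,0]
  delta_rot:
    - [0,0,0]
    - [0,0,0]
    - [0,0,0]

```text
time: 27.33
tool_pos: [0.6201, -0.0203, 0.0466]
tcp_rot: [3.141, -0.064, 0.005]
wrist_force: [2.2, -2.7, -1.7]
width: 0.253
```

```bash
python3 st.py; python3 - <<'E'
from h import *
s=read_state();w=read_camera('wrist');save(w,'w17');pickle.dump((w,s),open('w17.pkl','wb'))
p=read_camera('side');save(p,'s17')
z=cv2.resize(p['image'][140:290,220:380],None,fx=4.8,fy=4,interpolation=cv2.INTER_CUBIC);cv2.imwrite('pics/s17z.png',z[:,:,::-1])
E
```

```text
27.33 F along -2.61 across 2.29 z -1.66 pos [ 0.6201 -0.0203  0.0466] along 0.0045 across 0.6204 w 0.253 rot [ 3.141 -0.064  0.005]
```

View pics/w17.png

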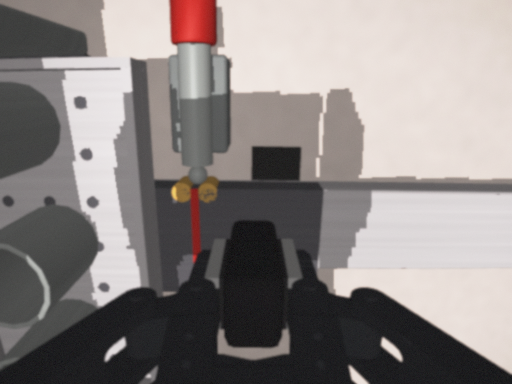

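View pics/s17z.png

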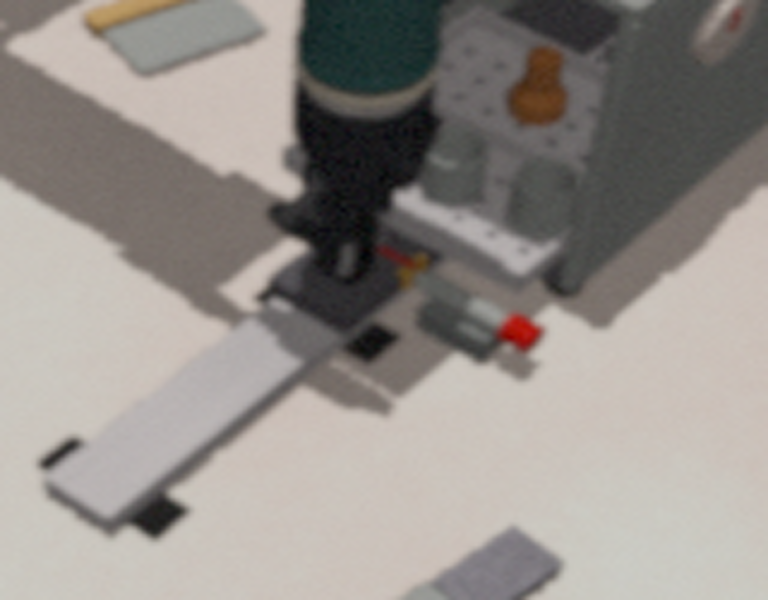

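```bash
python3 - <<'E'
import cv2
a=cv2.imread('pics/w17.png')[120:220,140:260];cv2.imwrite('pics/w17z.png',cv2.resize(a,None,fx=6,fy=6,interpolation=cv2.INTER_CUBIC))
from h import *
w,s=pickle.load(open('w17.pkl','rb'))
ty=np.array([.0535,.9986]);im=w['image'].astype(int);d=w['depth']
def rng(m,n):
    vs,us=np.nonzero(m&(d>0));Q=np.array([at_d(w,(u,v),s) for u,v in zip(us,vs)]);b=Q[:,:2]@ty;print(n,len(b),np.percentile(b,[2,50,98]).round(4),'mid',np.percentile(b,[2,98]).mean().round(4),'z',np.percentile(Q[:,2],[5,50,95]).round(4),'across',np.percentile(Q[:,:2]@[.9986,-.0535],[5,95]).round(4))
    return Q
red=(im[:,:,0]>130)&(im[:,:,1]<60)&(im[:,:,2]<60)
R1=red.copy();R1[100:]=0;rng(R1,'cap');R2=red.copy();R2[:150]=0;rng(R2,'stripe')
yel=(im[:,:,0]-im[:,:,2]>50)&(im[:,:,1]>70);yel[:170]=0;yel[210:]=0;yel[:,:160]=0;yel[:,230:]=0;rng(yel,'lugs')
for v in range(60,180,8):
    o=[at_d(w,(u,v),s) for u in range(165,235) if d[v,u]>0]; o=np.array([q for q in o if q[2]>.036])
    if len(o): b=o[:,:2]@ty;print(v,b.min().round(4),b.max().round(4),b.mean().round(4),o[:,2].max().round(3))
E
```

```text
cap 1388 [0.033  0.0394 0.0509] mid 0.042 z [0.0402 0.0439 0.0458] across [0.7165 0.7324]
stripe 258 [0.0422 0.0433 0.0447] mid 0.0434 z [0.0428 0.0439 0.0448] across [0.6127 0.6453]
lugs 678 [0.0328 0.0463 0.0545] mid 0.0436 z [0.0349 0.0426 0.0438] across [0.6415 0.6501]
60 0.0347 0.0494 0.0416 0.043
68 0.0351 0.0505 0.042 0.044
76 0.0347 0.0499 0.0417 0.044
84 0.0348 0.0499 0.0417 0.044
92 0.0349 0.0505 0.0419 0.044
100 0.0351 0.0499 0.0417 0.044
108 0.0346 0.0503 0.0417 0.044
116 0.0346 0.0495 0.0415 0.043
124 0.0346 0.0498 0.0416 0.044
132 0.0349 0.0502 0.0417 0.044
140 0.0348 0.0496 0.0417 0.044
148 0.0348 0.05 0.0418 0.044
156 0.0346 0.0494 0.0414 0.044
164 0.0346 0.0494 0.0416 0.043
172 0.0378 0.0467 0.0419 0.04
```

View pics/w17z.png

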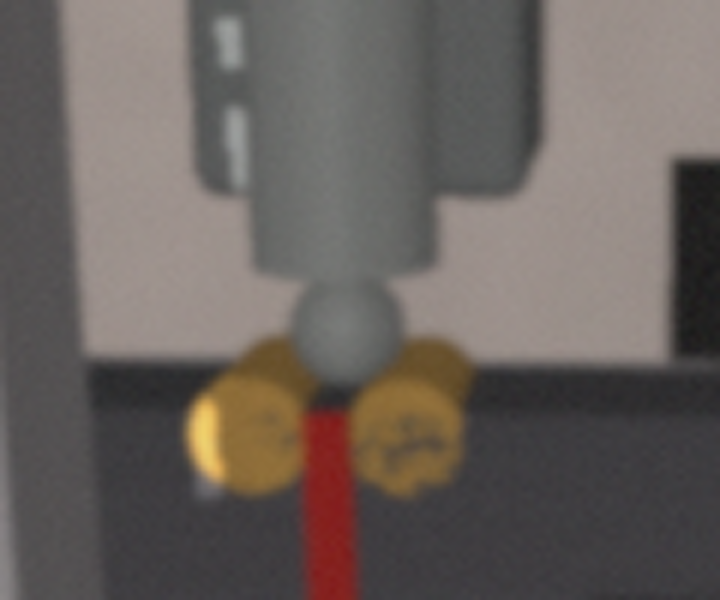

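The ball sits between the lugs. By depth the barrel axis is at 0.0417 and the stripe at 0.0434, so the tray is about 1.5 mm past centre. The −2.6 N resistance agrees with that. I'll ease it back 1.5 mm to centre the notch.

play_rows:
  slide:
    - [0,0.1,0]
    - [0,0.16,0]
    - [0,0.16,0]
    - [0,0.16,0]
  delta_rot:
    - [0,0,0]
    - [0,0,0]
    - [0,0,0]
    - [0,0,0]

```text
time: 27.77
tool_pos: [0.62, -0.0213, 0.0466]
tcp_rot: [-3.14, 0.064, -0.005]
wrist_force: [1.5, 1.7, -0.8]
width: 0.248
```

```bash
cat > chk.py <<'E'
import sys
from h import *
s=read_state();w=read_camera('wrist')
ty=np.array([.0535,.9986]);im=w['image'].astype(int);d=w['depth']
def rng(m):
    vs,us=np.nonzero(m&(d>0));Q=np.array([at_d(w,(u,v),s) for u,v in zip(us,vs)]);return np.percentile(Q[:,:2]@ty,[2,98]).mean()
red=(im[:,:,0]>130)&(im[:,:,1]<60)&(im[:,:,2]<60)
R2=red.copy();R2[:150]=0
b=[]
for v in range(60,164,4):
    o=np.array([q for q in (at_d(w,(u,v),s) for u in range(165,235) if d[v,u]>0) if q[2]>.036]);c=o[:,:2]@ty;b.append((c.min()+c.max())/2)
print('stripe',rng(R2).round(4),'barrel',np.mean(b).round(4),'diff mm',(1000*(rng(R2)-np.mean(b))).round(2))
a=w['image'][120:220,140:260];cv2.imwrite('pics/%s.png'%sys.argv[1],cv2.resize(a,None,fx=6,fy=6,interpolation=cv2.INTER_CUBIC)[:,:,::-1]);save(w,sys.argv[1]+'f')
E
python3 st.py; python3 chk.py w18
```

```text
27.77 F along 1.72 across 1.47 z -0.85 pos [ 0.62   -0.0213  0.0466] along 0.0035 across 0.6203 w 0.248 rot [-3.14   0.064 -0.005]
stripe 0.0424 barrel 0.0423 diff mm 0.16
```

play_rows:
  slide:
    - [0,0,0]
    - [0,0,0]
    - [0,0,0]
    - [0,0,0]
    - [0,0,0]
    - [0,0,0]
  delta_rot:
    - [0,0,0]
    - [0,0,0]
    - [0,0,0]
    - [0,0,0]
    - [0,0,0]
    - [0,0,0]

```text
time: 28.32
tool_pos: [0.62, -0.0213, 0.0466]
tcp_rot: [-3.14, 0.064, -0.005]
wrist_force: [2.1, 2.3, -1.5]
width: 0.251
```

```bash
python3 st.py; python3 chk.py w19; python3 - <<'E'
from h import *
for n in('side','top'):
    p=read_camera(n);save(p,n+'19')
p=cv2.imread('pics/side19.png')[90:260,180:380];cv2.imwrite('pics/s19z.png',cv2.resize(p,None,fx=3.5,fy=3.5,interpolation=cv2.INTER_CUBIC))
E
```

```text
28.32 F along 2.42 across 1.96 z -1.5 pos [ 0.62   -0.0213  0.0466] along 0.0035 across 0.6203 w 0.251 rot [-3.14   0.064 -0.005]
stripe 0.0424 barrel 0.0422 diff mm 0.19
```

View pics/w19.png

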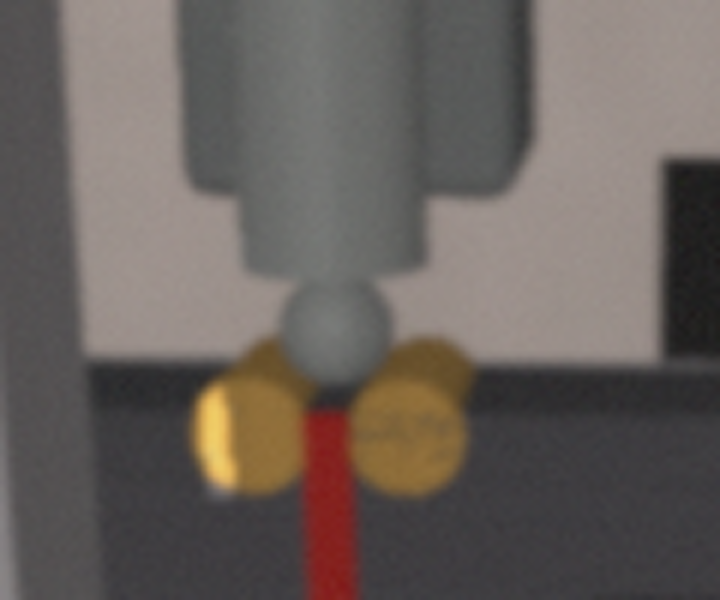

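View pics/s19z.png

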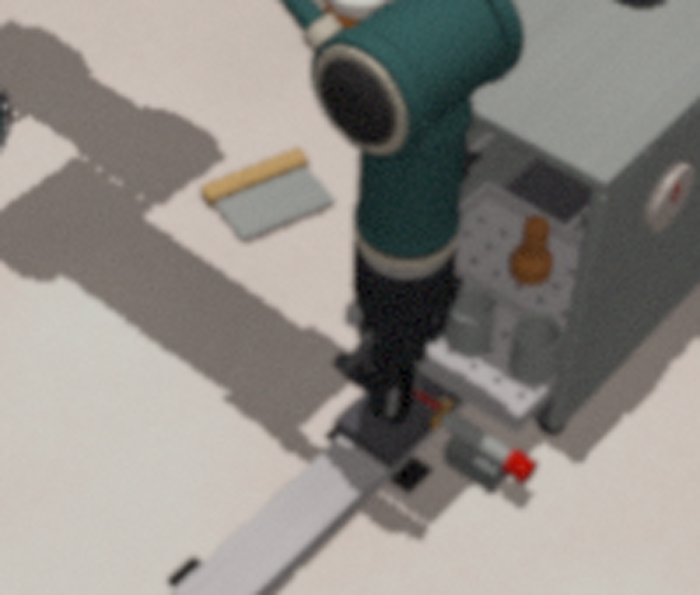

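View pics/top19.png

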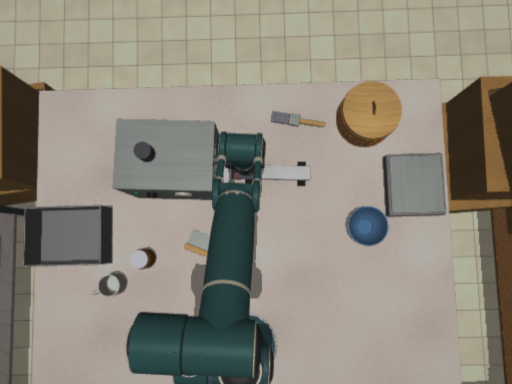

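View pics/w19f.png

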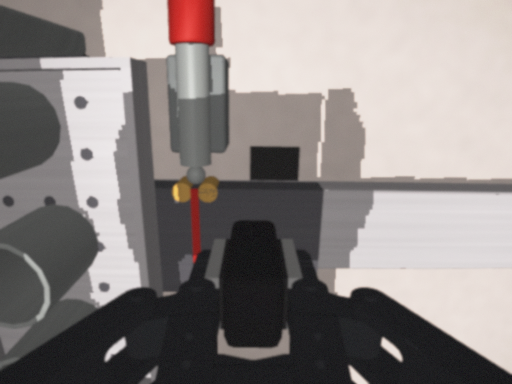

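The ball is centred between the two lugs, with the stripe and barrel axis 0.2 mm apart. The tray is still, the grip is firm and the bystanders haven't moved. I'll hand it in.

```bash
python3 -c "
from workcell import *
print(finish_job())"
```

```text
the job is handed in; nothing more can be done
None
```

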